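# Walk the tip box over the cable duct

### The job

The wooden tip box is full of coins, so do not lift it off the counter: hold it by the block on top and walk it like a wardrobe, tipping it onto one foot and swinging the other foot forward, then changing feet, so that it steps over the grey cable duct (once standing with one foot on each side of it), and stop with it upright in the middle of the green mat, square with the mat. Let go at the end, and do not disturb the jar, the shaker and the coin rolls.

Things in the scene. Friction and masses are not known exactly. Their poses are not given: they have to be found in the camera images.
- tip_box: wooden tip box, about 0.8 kg, loose, upright. Origin: centre of its underside, level with its soles; x along its 100 mm length, y along its 40 mm depth, z up. Body from 38 to 128 mm above the soles, on two dark runner feet 38 mm high at the two ends; 68 mm wide open gap between the feet. Grip block on top. Looks the same from both long sides
- box_grip (a point): centre of the dark grip block centred on top of the tip box: block 56 mm (x) x 36 mm (y), from 128 to 172 mm above the soles, this point at 150 mm; axes as the box. Gripped at the block's two ends (fingers closing along the box's x, 56 mm) the box tilts with the gripper
- foot_a (a point): middle of the bottom outer edge of the foot at the +x end of the tip box, 50 mm from the box's origin, at the sole. Each foot is 16 mm (x) x 36 mm (y), 38 mm high, its outer face flush with the end of the box
- foot_b (a point): middle of the bottom outer edge of the foot at the -x end of the tip box: 50 mm from the box's origin, at the sole
- cable_duct: grey cable duct fixed across the counter between the tip box (on its +y side) and the mat (on its -y side): 206 mm long (its x), 22 mm wide (its y), 30 mm high. Origin: centre of its underside. The counter is a strip from x = 0.37 to 0.62 m here, so there is no way round the duct; beyond x = 0.74 m a glass canopy hangs 0.47 m above the counter
- felt_mat: thin green mat with a grey middle, 124 mm (its x) x 64 mm (its y), flat and fixed, on the counter (under 1 mm high, does not hinder). Origin: its centre. The box's length shall lie along the mat's x, either way round
- spice_jar: spice jar with a black lid, 45 mm across and 105 high, loose, standing on the counter. Origin: centre of its underside. Not to be disturbed
- sugar_shaker: sugar shaker, 44 mm across and 90 high, loose, standing on the counter. Origin: centre of its underside. Not to be disturbed
- coin_roll_tan: tan paper roll of coins, 28 mm across and 52 high, loose, standing on the counter. Origin: centre of its underside. Not to be disturbed
- coin_roll_yellow: yellow paper roll of coins, 28 mm across and 56 high, loose, standing on the counter. Origin: centre of its underside. Not to be disturbed
Not all that is in view belongs to the job. Several things have the shape of the tip_box; the one meant has the colours described above.

How it is judged:
By the outcome, as a careful person would: the job done as asked, in the order asked, and still so for the second after the job is handed in, with the robot touching nothing.
It also fails if it takes over 67 s, if anything falls off the work surface, if the arm or the gripper's body presses on something with over 40 N, if the wrist force passes 120 N, or if a joint passes its speed limit or range.

### The arm

A 6-joint arm with a two-finger parallel gripper is mounted at the origin on a cart in front of the work surface, level with it; the furniture and walls round the work are solid. World frame = base frame: x ahead of the robot, y to its left, z up, the work surface at z = 0. Lengths are in m, angles in rad, forces in N, time in s.
With the tool pointing down it reaches from about 0.35 to 0.8 m from the base axis. Payload 7.3 kg.
Tool frame: the origin (TCP) lies midway between the tips of the shut fingers; the grasp point (between the pads) lies 19 mm behind it; y points along the fingers, z is the direction in which the jaws open and shut, and the axes are right-handed (so a half turn about y gives the same grasp; the last joint's range is limited). The gripper opens to 85 mm and grips with 20 to 120 N. Pads are 22 mm wide; open, the fingers measure 114 mm over their backs; the gripper's body (76 mm by 85 mm) begins 54 mm behind the grasp point. The pads swing forward as they close: fully open they stand 13 mm farther back than shut.
Start: joints at [-1.449, 0.342, 1.524, -0, 1.275, -0.146], TCP at [0.139, -0.506, 0.231] pointing down, gripper open.
Joint ranges: [-2.53, 2.53], [-0.77, 2.02], [0.04, 2.7], [-1, 4.14], [0.28, 2.66], [-3.11, 3.11]. Speed limits (rad/s): [2.57, 2.57, 3.14, 3.14, 3.14, 3.14].

### API

Orientations are given as [roll, pitch, yaw] about the fixed x, y, z axes, in that order (R = Rz(yaw) Ry(pitch) Rx(roll)).
In Python, from station import ctrl gives the robot as it stands.
- The arm moves only by the tool apply_moves, never from a script. Its argument "rows" is a list of rows, each a list of 7 numbers: the shift along the world's x, y, z in mm, then the turn, a rotation vector about the world's x, y, z in degrees, then the closure, from -1 (fully open) to 1 (shut), so that 0 is half open. A call has exactly 10 rows; each row is the pose to reach, as a shift and turn from the pose measured when the call began; what a row does not reach only later rows make up. A row lasts 1/8 s, in which the tool goes at most 62.5 mm and 10.7 degrees, less where a joint would pass 70% of its speed; a pose out of reach is approached as far as the arm can. A call with a gripper value outside its range is refused whole. The fingers move at their own pace and stop on an object; the grip force is fixed at half the most. Time passes only in rows, so rows that repeat a pose let the fingers close, or fill a call up. It gives the time, the measured TCP pose, the force and the opening at its end, in the units of the state.
- ctrl.get_state(): the state, without advancing time (a new reading comes with each control period).
- ctrl.snapshot(name): name is "side" or "top" or "wrist"; returns a dict with "color" (420x560x3 uint8, red, green, blue), "fx", "fy", "cx", "cy" (pixels), "R" (3x3) and "t" (3): a world point X has camera coordinates R X + t; the wrist camera has in their place "tool_from_camera" (4x4, takes a point from camera to tool coordinates, whose origin is the TCP and whose axes are the tool frame's). Camera axes: x right, y down, z forward; pixel columns grow to the right and rows downward; lengths in m; the calibration is good to about 2 mm. A picture is of the moment at which its call begins: read the wrist's pose just before it. There is no depth.
- ctrl.job_done(): hands the job in, once; it reports no verdict.
The state is a dict: "time": time; "q": joint angles; "dq": joint speeds; "joint_torque": joint torques, N m; "tool_pos": TCP position; "tcp_rot": TCP orientation; "force": force on the tool from outside, world axes, zero at the start; "wrist_torque": the same for the moment, N m; "finger_gap": finger opening in m.
Only numpy, scipy, OpenCV 4.12 (cv2) and the standard library are available. Lean on these libraries where they do the work, as an engineer would, in place of code of your own. Each camera call takes 0.05 s, during which the arm holds its last target.

## Working session

There is one attempt and no reset: what is moved stays moved. The work goes in short steps, Python scripts to look and compute and a tool call to move; the robot and the scene stay as the last step left them, time stands still between calls to the robot, and variables do not carry over. Pictures are saved under pics/ and viewed, and the job is handed in when it is done.

Besides the shell and the picture viewer there is one more tool, called as name(argument=value, ...) on one line, values as JSON. apply_moves: Moves the arm, as the interface text tells. Its arguments: {"type":"object","properties":{"rows":{"type":"array","items":{"type":"array","items":{"type":"number"}}}},"required":["rows"]}

```bash
mkdir -p pics; cat > h.py <<'E'
import numpy as np, cv2
from station import ctrl
from scipy.spatial.transform import Rotation as Ro
def snap(n,fn):
    s=ctrl.get_state(); d=ctrl.snapshot(n)
    if n=='wrist':
        T=np.array(d['tool_from_camera']); W=np.eye(4); W[:3,:3]=Ro.from_euler('xyz',s['tcp_rot']).as_matrix(); W[:3,3]=s['tool_pos']
        M=np.linalg.inv(W@T); d['R']=M[:3,:3]; d['t']=M[:3,3]
    np.savez('pics/'+fn+'.npz',**{k:np.array(v) for k,v in d.items()})
    cv2.imwrite('pics/'+fn+'.png',cv2.cvtColor(d['color'],cv2.COLOR_RGB2BGR)); return d
def load(fn): return dict(np.load('pics/'+fn+'.npz'))
def ray(d,u,v,z):
    R=np.array(d['R']);t=np.array(d['t']).ravel(); c=-R.T@t
    r=R.T@np.array([(u-d['cx'])/d['fx'],(v-d['cy'])/d['fy'],1]); return c+r*(z-c[2])/r[2]
def proj(d,X):
    p=np.array(d['R'])@np.array(X)+np.array(d['t']).ravel(); return np.array([d['fx']*p[0]/p[2]+d['cx'],d['fy']*p[1]/p[2]+d['cy']])
E
python3 - <<'E'
from h import *
for n in ['side','top','wrist']:
    d=snap(n,n+'0'); print(n,'cam at',-np.array(d['R']).T@np.array(d['t']).ravel(), d['fx'])
s=ctrl.get_state(); print(s)
E
```

```text
side cam at [1.15705088 0.50903883 0.47815813] 403.51468527944434
top cam at [0.33159681 0.10042233 1.0226507 ] 479.2961860201809
wrist cam at [ 0.20386966 -0.48960744  0.37315987] 378.3881951607722
{'time': 0.15, 'q': array([-1.44900121e+00,  3.42567439e-01,  1.52480132e+00,  3.29087085e-05,
        1.27535950e+00, -1.45982085e-01]), 'dq': array([-1.13422963e-03, -3.48897444e-03, -4.14964478e-03, -3.98426795e-04,
       -1.46047836e-05, -1.34541658e-03]), 'joint_torque': array([ 1.03014583e-03, -4.33908784e+01, -2.46147537e+01, -2.37966460e-04,
        5.73196405e-03, -7.04447530e-06]), 'tool_pos': array([ 0.13891375, -0.50598967,  0.23078182]), 'tcp_rot': array([-1.57191528e+00,  1.96327900e-04, -2.87382516e+00]), 'force': array([ 0.57664398,  0.74261676, -0.41789052]), 'wrist_torque': array([-0.00988053, -0.04961559,  0.01947828]), 'finger_gap': 0.08544217716476532}
```

View pics/top0.png

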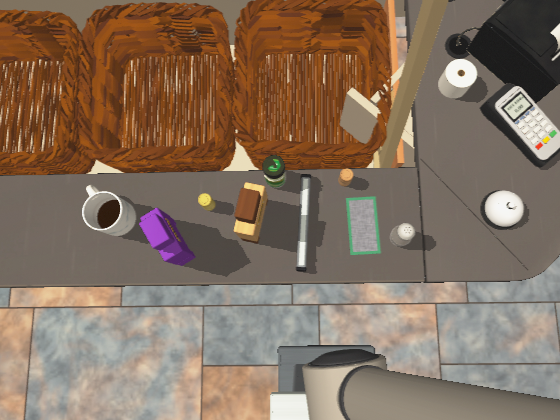

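View pics/side0.png

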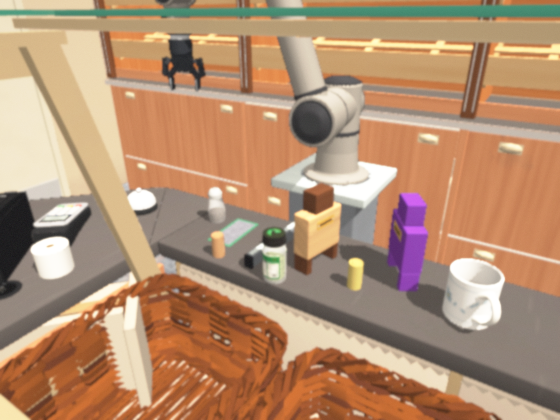

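Candidates with the tip-box shape: the wooden box with dark block and feet (top px 250,210; side px 317,235), and the purple one (top 165,238; side 408,245). The description says wooden, so I choose the first. Next, close crops.

```bash
python3 - <<'E'
from h import *
d=load('top0'); im=cv2.cvtColor(d['color'],cv2.COLOR_RGB2BGR)
cv2.imwrite('pics/c1.png',cv2.resize(im[140:290,180:430],None,fx=3.2,fy=3.2,interpolation=cv2.INTER_CUBIC))
d=load('side0'); im=cv2.cvtColor(d['color'],cv2.COLOR_RGB2BGR)
cv2.imwrite('pics/c2.png',cv2.resize(im[170:310,190:390],None,fx=4,fy=4,interpolation=cv2.INTER_CUBIC))
E
```

```text
(no output)
```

View pics/c1.png

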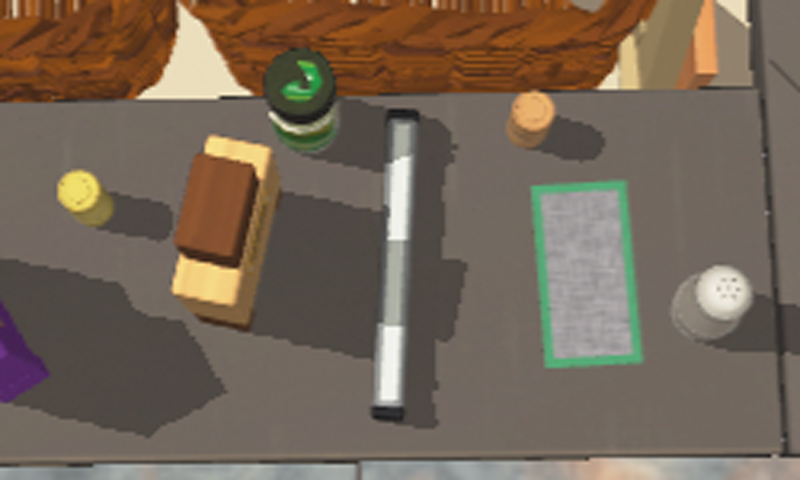

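View pics/c2.png

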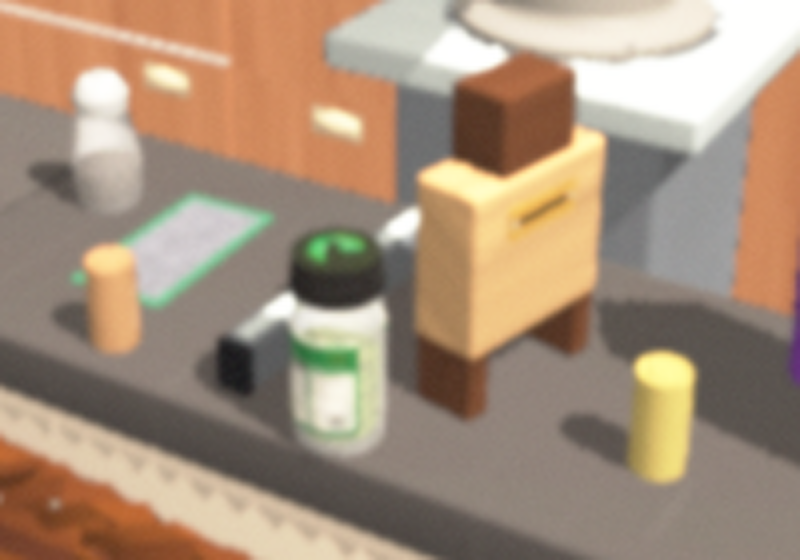

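```bash
python3 - <<'E'
from h import *
d=load('top0'); hsv=cv2.cvtColor(d['color'],cv2.COLOR_RGB2HSV)
def comp(m,box):
    z=np.zeros_like(m); x0,y0,x1,y1=box; z[y0:y1,x0:x1]=m[y0:y1,x0:x1]
    c=max(cv2.findContours(z,cv2.RETR_EXTERNAL,cv2.CHAIN_APPROX_NONE)[0],key=cv2.contourArea); return c.reshape(-1,2)
def rect(c,zz,name):
    P=np.array([ray(d,u,v,zz)[:2] for u,v in c])*1000
    r=cv2.minAreaRect(P.astype(np.float32)); print(name,np.round(r[0],1),np.round(r[1],1),round(r[2],1),np.round(cv2.boxPoints(r)).tolist())
g=cv2.inRange(hsv,(60,90,60),(90,255,255)); rect(comp(g,(330,180,400,270)),0,'mat')
im=cv2.cvtColor(d['color'],cv2.COLOR_RGB2BGR)
# discs
for n,b,lo,hi,z in [('yellow',(190,185,225,220),(20,100,80),(35,255,255),.056),('tan',(335,160,360,190),(5,100,100),(18,255,255),.052)]:
    c=comp(cv2.inRange(hsv,lo,hi),b); rect(c,z,n)
b=cv2.resize(im[175:250,225:280],None,fx=8,fy=8,interpolation=cv2.INTER_CUBIC); cv2.imwrite('pics/c3.png',b)
# by-eye pts
f=lambda x,y,z:np.round(ray(d,(x+.5)/3.2-.5+180,(y+.5)/3.2-.5+140,z)*1000)[:2].tolist()
print('duct',[f(*p,.03) for p in [(388,112),(419,112),(372,413),(404,413)]])
print('woodtop',[f(*p,.128) for p in [(209,136),(270,149),(173,292),(237,306)]])
print('jar lid',f(300,85,.105),'shaker',f(726,292,.09),'jarbase?',f(308,125,0.03))
print('counter edges',f(400,95,0),f(400,460,0))
E
```

```text
mat [493.4 -40.3] [123.4  63. ] 2.5 [[430.0, -11.0], [433.0, -74.0], [556.0, -69.0], [554.0, -6.0]]
yellow [539.4 287.7] [41.  26.3] 44.7 [[516.0, 283.0], [534.0, 264.0], [563.0, 293.0], [545.0, 311.0]]
tan [596.4  -6. ] [50.3 53.9] 88.8 [[569.0, -31.0], [623.0, -32.0], [624.0, 19.0], [570.0, 20.0]]
duct [[599.0, 90.0], [599.0, 70.0], [400.0, 104.0], [399.0, 84.0]]
woodtop [[560.0, 199.0], [551.0, 162.0], [466.0, 220.0], [457.0, 182.0]]
jar lid [598.0, 145.0] shaker [466.0, -113.0] jarbase? [592.0, 144.0]
counter edges [620.0, 81.0] [371.0, 86.0]
```

View pics/c3.png

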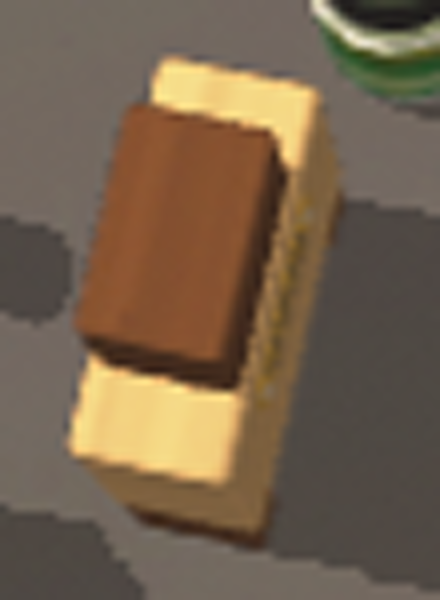

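```bash
python3 - <<'E'
from h import *
d=load('top0')
f=lambda x,y,z:ray(d,(x+.5)/8-.5+225,(y+.5)/8-.5+175,z)[:2]*1000
for z,P in [(.172,[(130,103),(273,133),(75,325),(217,362)]),(.128,[(163,57),(322,95),(70,455),(230,487)])]:
    q=np.array([f(*p,z) for p in P]); print(np.round(q).tolist(),'c',q.mean(0))
    e=(q[0]+q[1]-q[2]-q[3])/2; w=(q[0]-q[1]+q[2]-q[3])/2; print('len',np.linalg.norm(e),'w',np.linalg.norm(w),'yaw',np.degrees(np.arctan2(e[1],e[0])),np.degrees(np.arctan2(-w[0],w[1])))
s=load('side0')
# side crop check: foot bottom corner nearest (487,415)/4+(190,170)
g=lambda x,y,z:ray(s,(x+.5)/4-.5+190,(y+.5)/4-.5+170,z)[:2]*1000
print('foot corners',g(484,415,0),g(420,395,0)); print('jar base left/right',g(292,435,0),g(382,440,0),'jar lid c',g(338,245,.105))
print('duct end top',g(218,340,.03),g(252,350,.03))
print('yellow top',g(664,368,.056),'tan top',g(110,257,.052),'shaker top',g(102,80,.09)) 
print('mat',[g(*p,0) for p in [(76,276),(157,306),(272,216),(193,196)]])
E
```

```text
[[539.0, 202.0], [532.0, 169.0], [488.0, 214.0], [479.0, 182.0]] c [509.26695083 191.85135372]
len 53.59092163733204 w 33.572994089527995 yaw -13.436908209465832 -14.372442338141543
[[561.0, 199.0], [551.0, 161.0], [465.0, 221.0], [456.0, 183.0]] c [508.26365216 191.09357017]
len 98.08967716780867 w 39.25620395917549 yaw -12.875088085354424 -13.510587446787373
foot corners [547.31919758 198.24310933] [548.8147471  161.44669579]
jar base left/right [612.41759505 124.38787779] [592.59900072 164.99699905] jar lid c [594.52227794 141.79059314]
duct end top [598.09145564  69.54010973] [596.69865235  89.99196253]
yellow top [541.07724196 289.04396366] tan top [589.16358002  -7.62431762] shaker top [ 472.57677598 -108.04216234]
mat [array([547.83856208, -73.05344388]), array([549.80237269, -11.02564218]), array([426.2381095 , -17.39522872]), array([430.14919238, -76.70928815])]
```

apply_moves(rows=[[31, 46, 20, 0, 0, 6, -1], [62, 91, 40, 0, 0, 12, -1], [93, 137, 60, 0, 0, 18, -1], [124, 182, 80, 0, 0, 24, -1], [156, 228, 90, 0, 0, 31, -1], [187, 274, 90, 0, 0, 37, -1], [218, 320, 90, 0, 0, 43, -1], [250, 365, 90, 0, 0, 49, -1], [280, 410, 90, 0, 0, 55, -1], [311, 456, 90, 0, 0, 61, -1]])

```text
time: 1.4
tool_pos: [0.4505, -0.0483, 0.3207]
tcp_rot: [-1.572, -0.0, -1.806]
force: [0.7, -1.2, 0.4]
finger_gap: 0.0855
```

```bash
python3 - <<'E'
from h import *
d=snap('wrist','w1'); s=ctrl.get_state(); print(s['time'],s['tool_pos'],s['tcp_rot'],s['q'])
E
```

```text
1.45 [ 0.45302905 -0.04327282  0.32044711] [-1.57122226  0.00425074 -1.79758225] [-0.26686398  0.1521618   1.53244109  0.00425751  1.45758668 -0.04056118]
```

View pics/w1.png

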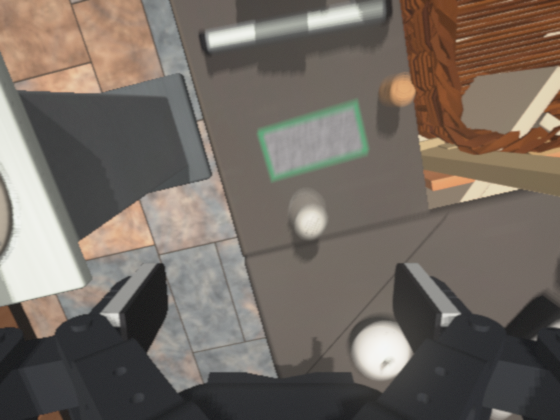

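```bash
python3 - <<'E'
from h import *
for i in range(4): d=snap('wrist','w2')
s=ctrl.get_state(); print(s['time'],s['tool_pos'],s['tcp_rot'])
hsv=cv2.cvtColor(d['color'],cv2.COLOR_RGB2HSV)
g=cv2.inRange(hsv,(60,90,60),(90,255,255)); c=max(cv2.findContours(g,0,cv2.CHAIN_APPROX_NONE)[0],key=cv2.contourArea).reshape(-1,2)
P=np.array([ray(d,u,v,0)[:2] for u,v in c])*1000
r=cv2.minAreaRect(P.astype(np.float32)); print(r)
E
```

```text
1.65 [ 0.449605   -0.0500008   0.32045019] [-1.57292349e+00 -2.32502695e-04 -1.80885162e+00]
((491.7106018066406, -43.43447494506836), (122.03498840332031, 62.00118637084961), 2.4857749938964844)
```

View pics/w2.png

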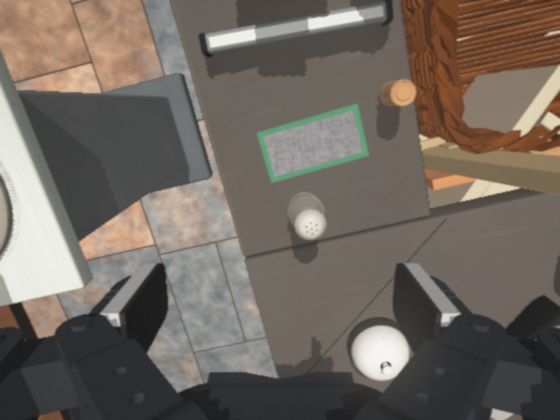

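apply_moves(rows=[[10, 25, 0, 0, 0, 0, -1], [20, 50, 0, 0, 0, 0, -1], [30, 75, 0, 0, 0, 0, -1], [40, 100, 0, 0, 0, 0, -1], [50, 125, 0, 0, 0, 0, -1], [55, 140, 0, 0, 0, 0, -1], [55, 140, 0, 0, 0, 0, -1], [55, 140, 0, 0, 0, 0, -1], [55, 140, 0, 0, 0, 0, -1], [55, 140, 0, 0, 0, 0, -1]])

```text
time: 2.9
tool_pos: [0.5045, 0.0895, 0.3206]
tcp_rot: [-1.573, -0.0, -1.81]
force: [-0.5, 0.1, -1.0]
finger_gap: 0.0856
```

```bash
python3 - <<'E'
from h import *
d=snap('wrist','w3'); s=ctrl.get_state(); print(s['time'],s['tool_pos'],s['tcp_rot'],s['q'])
im=cv2.cvtColor(d['color'],cv2.COLOR_RGB2BGR); cv2.imwrite('pics/w3b.png',cv2.resize(im[:280],(800,400),interpolation=cv2.INTER_CUBIC))
E
```

```text
2.95 [0.50455947 0.08961021 0.3206011 ] [-1.57262084e+00 -2.74299640e-04 -1.80943855e+00] [2.59925909e-02 2.65341602e-01 1.38704851e+00 2.13141952e-04
 1.49103529e+00 2.64617884e-01]
```

View pics/w3b.png

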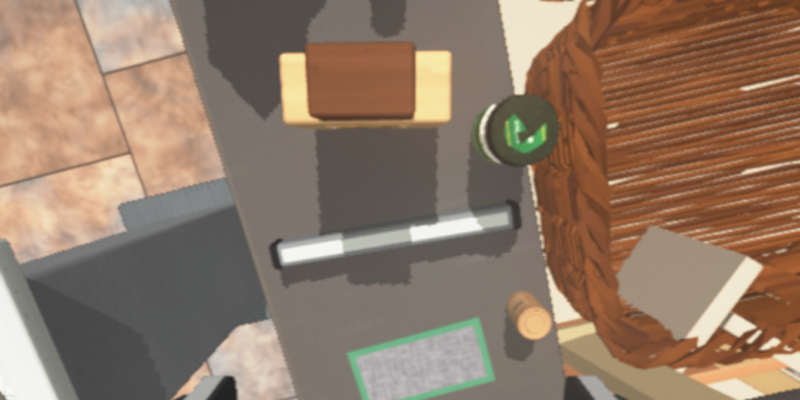

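```bash
python3 - <<'E'
from h import *
d=load('w3');im=cv2.cvtColor(d['color'],cv2.COLOR_RGB2BGR)
a=cv2.resize(im[20:95,190:325],None,fx=5,fy=5,interpolation=cv2.INTER_CUBIC)
b=cv2.resize(im[135:195,185:370],None,fx=4,fy=4,interpolation=cv2.INTER_CUBIC)
c=np.zeros((375+240,740,3),np.uint8); c[:375,:675]=a; c[375:]=b; cv2.imwrite('pics/w3c.png',c[:600])
E
```

```text
(no output)
```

View pics/w3c.png

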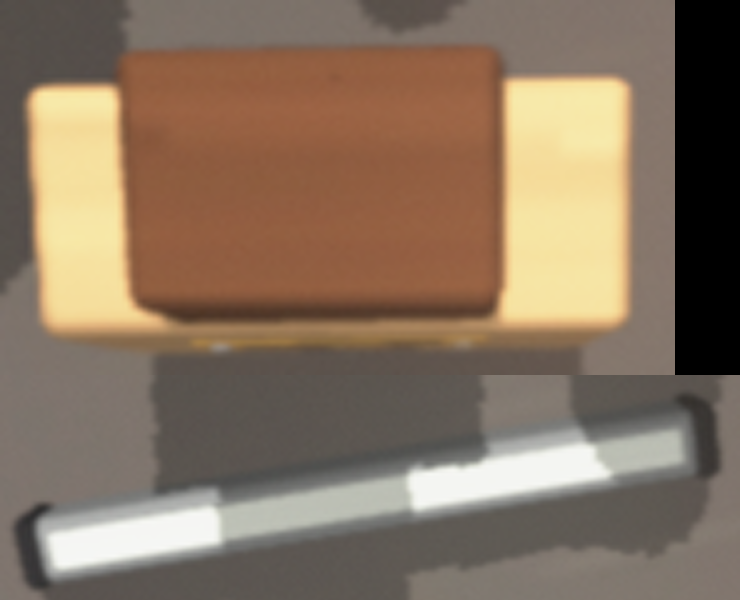

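```bash
python3 - <<'E'
from h import *
d=load('w3')
f=lambda x,y,z:ray(d,(x+.5)/5-.5+190,(y+.5)/5-.5+20,z)[:2]*1000
for z,P in [(.172,[(498,47),(121,55),(497,300),(135,300)]),(.128,[(629,78),(28,88),(627,325),(45,332)])]:
    q=np.array([f(*p,z) for p in P]); print(np.round(q).tolist(),'c',q.mean(0))
    e=(q[0]+q[2]-q[1]-q[3])/2; w=(q[0]-q[2]+q[1]-q[3])/2; print('len',np.linalg.norm(e),'w',np.linalg.norm(w),'yaw',np.degrees(np.arctan2(e[1],e[0])),np.degrees(np.arctan2(-w[0],w[1])))
g=lambda x,y,z:ray(d,(x+.5)/4-.5+185,(y-375+.5)/4-.5+135,z)[:2]*1000
L=g(28,550,.03);R=g(704,433,.03);print('duct',L,R,(L+R)/2,np.linalg.norm(L-R),np.degrees(np.arctan2(*(R-L)[::-1])),'edges',g(350,455,.03),g(350,530,.03))
h=lambda x,y,z:ray(d,x*.7,y*.7,z)[:2]*1000
print('jar lid',h(528,130,.105),'tan',h(535,322,.052),'mat',[h(*p,0) for p in [(349,353),(478,320),(493,380)]])
E
```

```text
[[538.0, 199.0], [486.0, 211.0], [530.0, 166.0], [479.0, 179.0]] c [508.16372002 188.85064402]
len 53.18993209688242 w 33.52253345468237 yaw -13.13984836919362 -13.178066492382357
[[560.0, 197.0], [464.0, 219.0], [552.0, 159.0], [456.0, 181.0]] c [508.15242828 188.90530043]
len 98.41947878209727 w 38.35445324124132 yaw -12.930059613021813 -12.76712027414242
duct [399.03905214  92.88458381] [596.50514967  79.85594012] [497.7721009   86.37026196] 197.89544014217117 -3.774855089460378 edges [496.91808271  97.60411631] [491.64879037  76.46838459]
jar lid [600.8531553  142.38576521] tan [592.27687921  -5.78131821] mat [array([430.49838615, -15.30332096]), array([551.76412091, -11.95270445]), array([553.61055776, -72.77516091])]
```

```bash
cat > plan.py <<'E'
import numpy as np
c0=np.array([508.2,189.2]);y0=-13.;goal=np.array([492,-42.5]);yg=2.5
dc=np.array([498,86.5]);dy=np.radians(-3.8)
D=np.array([[np.cos(dy),np.sin(dy)],[-np.sin(dy),np.cos(dy)]])
u=lambda a:np.array([np.cos(np.radians(a)),np.sin(np.radians(a))])
def feet(c,a):
    U=u(a);N=np.array([-U[1],U[0]]); r=[]
    for s in(1,-1):
        r.append(np.array([c+s*l*U+w*N for l in(34,50) for w in(-18,18)]))
    return r
def yd(P): return ((P-dc)@D.T)[:,1]
def side(P):
    v=yd(P); return (1,v.min()-11) if v.min()>11 else ((-1,-11-v.max()) if v.max()<-11 else (0,-1))
OBS=[((600,143),22.5),((593,-6),14),((470,-110),22),((540,288),14)]
def evalseq(yaws,piv,full=False):
    c=c0.copy();a=y0;m=99;strad=False;log=[]
    for k,(b,p) in enumerate(zip(yaws,piv)):
        P=c+p*50*u(a)
        for t in np.linspace(0,1,7):
            aa=a+(b-a)*t; cc=P-p*50*u(aa); f=feet(cc,aa)[0 if p>0 else 1]
            s,mm=side(f); m=min(m,mm)
            if s==0: return None
            # lean of box over obstacles: pts of box top at tilt 27
            U=u(aa);N=np.array([-U[1],U[0]])
            for lx in np.linspace(-100,30,8):   # along outward from pivot 
                for w in (-20,20):
                    q=P+p*lx*U+w*N
                    for o,r in OBS: m=min(m,np.linalg.norm(q-o)-r-2)
        c=P-p*50*u(b);a=b
        fs=feet(c,a); sa=[side(f) for f in fs]
        if any(s[0]==0 for s in sa): return None
        m=min(m,sa[0][1],sa[1][1])
        if sa[0][0]!=sa[1][0]: strad=True
        A=np.vstack(fs)
        m=min(m,A[:,0].min()-380,610-A[:,0].max())
        log.append((p,b,np.round(c),[ (s[0],round(s[1])) for s in sa]))
    return m,strad,c,log
if __name__=='__main__':
    for piv in [(-1,1,-1,1),(1,-1,1,-1)]:
        best=[]; s=-piv[0]  # pivot A(+): B forward -> yaw +
        s=1 if piv[0]>0 else -1
        for a1 in range(10,100,3):
            for a2 in range(10,100,3):
                for a3 in range(10,100,3):
                    r=evalseq([s*a1,-s*a2,s*a3,yg],piv)
                    if r and r[1]:
                        e=np.linalg.norm(r[2]-goal)
                        best.append((e-0.8*min(r[0],12),e,r[0],s*a1,-s*a2,s*a3,np.round(r[2])))
        best.sort(key=lambda t:t[0]); print(piv); [print(b) for b in best[:6]]
E
python3 plan.py
```

```text
(-1, 1, -1, 1)
(np.float64(-1.7747552568761358), np.float64(2.3769515140356714), np.float64(5.189633463639758), -49, 61, -49, array([492., -40.]))
(np.float64(-0.676721757310728), np.float64(2.5708056599708096), np.float64(4.059409271601922), -46, 61, -52, array([492., -40.]))
(np.float64(-0.28267654308373924), np.float64(6.852085152100934), np.float64(8.918452118980841), -46, 58, -52, array([488., -37.]))
(np.float64(-0.25004214874525), np.float64(3.901664622166557), np.float64(5.189633463639758), -49, 61, -52, array([488., -43.]))
(np.float64(0.7601071389355112), np.float64(4.164157684033872), np.float64(4.25506318137295), -46, 61, -55, array([488., -43.]))
(np.float64(1.3049545806686986), np.float64(2.5708056599708096), np.float64(1.5823138491276385), -52, 61, -46, array([492., -40.]))
(1, -1, 1, -1)
(np.float64(4.350649616866151), np.float64(0.35424127054625776), np.float64(-4.9955104328998665), 19, -79, 67, array([492., -43.]))
(np.float64(4.531090786887569), np.float64(0.48954104744897836), np.float64(-5.051937174298239), 25, -73, 58, array([492., -43.]))
(np.float64(5.7972535595328365), np.float64(1.7859721128619608), np.float64(-5.014101808338594), 16, -85, 73, array([490., -43.]))
(np.float64(6.264318535040687), np.float64(2.242228623811846), np.float64(-5.027612389036051), 22, -76, 61, array([490., -42.]))
(np.float64(6.471860400281539), np.float64(2.417097418951396), np.float64(-5.068453726662678), 28, -73, 55, array([490., -44.]))
(np.float64(6.4899367449572445), np.float64(2.428224050847239), np.float64(-5.077140867637507), 31, -70, 52, array([494., -44.]))
```

```bash
python3 - <<'E'
from plan import *
r=evalseq([-49,61,-49,yg],(-1,1,-1,1)); print(r)
from scipy.optimize import differential_evolution as DE
for piv,s in [((-1,1,-1,1),-1),((-1,1,-1,1,-1),-1),((-1,1,-1,1,-1,1),-1),((1,-1,1,-1,1,-1),1),((1,-1,1,-1,1),1)]:
    n=len(piv)-1
    def f(a):
        r=evalseq(list(a)+[yg],piv)
        if r is None: return 500
        return (0 if r[1] else 300)+3*np.linalg.norm(r[2]-goal)-min(r[0],15)
    R=DE(f,[(-85,85)]*n,popsize=15,maxiter=40,seed=1,tol=0,init='sobol',polish=False)
    print(piv,R.fun,np.round(R.x,1)); r=evalseq(list(R.x)+[yg],piv)
    if r: print(r[0],[(str(l[0]),round(l[1]),l[2].tolist(),l[3]) for l in r[3]])
E
```

```text
(np.float64(5.189633463639758), True, array([492.25992946, -40.13730341]), [(-1, -49, array([492., 163.]), [(1, 17), (1, 76)]), (1, 61, array([501.,  81.]), [(1, 7), (-1, 17)]), (-1, -49, array([509.,  -0.]), [(-1, 86), (-1, 27)]), (1, 2.5, array([492., -40.]), [(-1, 92), (-1, 102)])])
(-1, 1, -1, 1) -4.817662848320667 [-49.3  62.  -50. ]
4.824623516742674 [('-1', -49, [492.0, 163.0], [(1, 16), (1, 76)]), ('1', 62, [501.0, 80.0], [(1, 7), (-1, 18)]), ('-1', -50, [510.0, -2.0], [(-1, 89), (-1, 28)]), ('1', 2, [492.0, -43.0], [(-1, 95), (-1, 104)])]
(-1, 1, -1, 1, -1) -3.7495503163180506 [ -4.5  26.4 -84.8  68.5]
4.116933607697703 [('-1', -5, [509.0, 197.0], [(1, 81), (1, 82)]), ('1', 26, [514.0, 170.0], [(1, 75), (1, 33)]), ('-1', -85, [474.0, 98.0], [(-1, 10), (1, 30)]), ('1', 69, [460.0, 2.0], [(-1, 23), (-1, 103)]), ('-1', 2, [492.0, -42.0], [(-1, 95), (-1, 104)])]
(-1, 1, -1, 1, -1, 1) -8.821957991778959 [-45.9  61.3 -64.2 -68.6 -57.4]
9.071677523089786 [('-1', -46, [494.0, 165.0], [(1, 20), (1, 76)]), ('1', 61, [505.0, 85.0], [(1, 11), (-1, 14)]), ('-1', -64, [503.0, -4.0], [(-1,
[... 169 characters left out ...]
, -1, 1, -1, 1, -1) 5.778417485630481 [  5.7 -28.9 -13.4 -71.6  68.1]
-5.048196394765096 [('1', 6, [507.0, 173.0], [(1, 64), (1, 50)]), ('-1', -29, [501.0, 144.0], [(1, 9), (1, 45)]), ('1', -13, [496.0, 131.0], [(1, 7), (1, 21)]), ('-1', -72, [463.0, 95.0], [(-1, 7), (1, 20)]), ('1', 68, [461.0, 1.0], [(-1, 23), (-1, 103)]), ('-1', 2, [492.0, -43.0], [(-1, 95), (-1, 104)])]
(1, -1, 1, -1, 1) 4.325393456192666 [-22.4 -64.1  69.6 -46.6]
-4.185505505866725 [('1', -22, [511.0, 197.0], [(1, 67), (1, 94)]), ('-1', -64, [486.0, 171.0], [(1, 20), (1, 93)]), ('1', 70, [491.0, 79.0], [(1, 9), (-1, 24)]), ('-1', -47, [508.0, -4.0], [(-1, 89), (-1, 31)]), ('1', 2, [492.0, -42.0], [(-1, 95), (-1, 104)])]
```

apply_moves(rows=[[0, 35, -30, 0, 0, 0, -1], [1, 70, -50, 0, 0, 0.7, -1], [3, 100, -70, 0, 0, 0.7, -1], [4, 100, -90, 0, 0, 0.7, -1], [4, 100, -115, 0, 0, 0.7, -1], [4, 100, -140, 0, 0, 0.7, -1], [4, 100, -160, 0, 0, 0.7, -1], [4, 100, -175, 0, 0, 0.7, -1], [4, 100, -186, 0, 0, 0.7, -1], [4, 100, -186, 0, 0, 0.7, -1]])

```text
time: 4.2
tool_pos: [0.5083, 0.1895, 0.1341]
tcp_rot: [-1.574, -0.001, -1.797]
force: [-0.2, -0.4, -0.4]
finger_gap: 0.0851
```

```bash
python3 - <<'E'
from h import *
d=snap('wrist','w4'); s=ctrl.get_state(); print(s['time'],s['tool_pos'],s['tcp_rot'],s['force'],s['q'])
snap('side','s4')
E
```

```text
4.25 [0.50871272 0.18963768 0.13472718] [-1.57257712e+00 -1.92322309e-04 -1.79730340e+00] [ 0.53995795 -0.13493695  0.22358319] [2.15288005e-01 4.70376632e-01 1.61043302e+00 6.72582694e-04
 1.06247514e+00 4.41467401e-01]
```

View pics/w4.png

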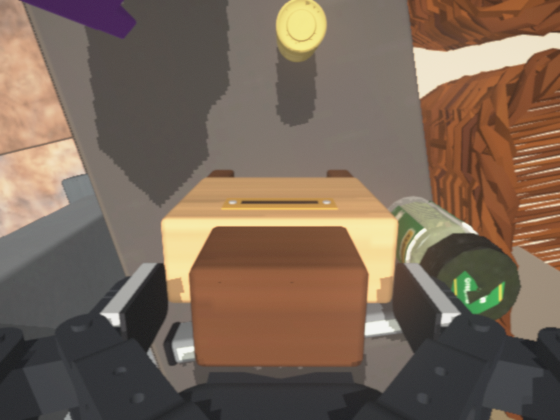

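View pics/s4.png

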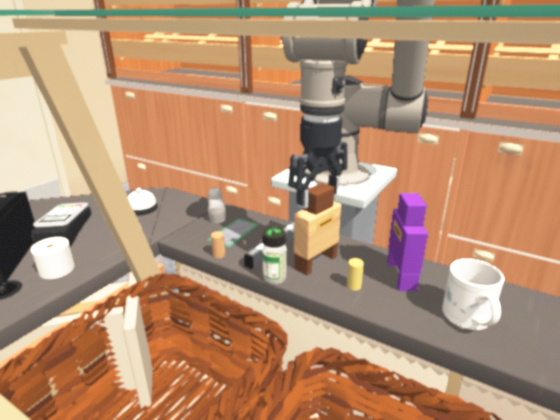

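apply_moves(rows=[[0, 0, 0, 0, 0, 0, -0.5], [0, 0, 0, 0, 0, 0, 0], [0, 0, 0, 0, 0, 0, 0.5], [0, 0, 0, 0, 0, 0, 1], [0, 0, 0, 0, 0, 0, 1], [0, 0, 0, 0, 0, 0, 1], [0, 0, 0, 0, 0, 0, 1], [0, 0, 0, 0, 0, 0, 1], [0, 0, 0, 0, 0, 0, 1], [0, 0, 0, 0, 0, 0, 1]])

```text
time: 5.55
tool_pos: [0.5091, 0.1899, 0.136]
tcp_rot: [-1.571, 0.001, -1.797]
force: [-3.1, 0.4, 6.3]
finger_gap: 0.0551
```

```bash
cat > gen.py <<'E'
# box pose model: box frame = tool frame * const, fixed at grip. Saved in grip.npz
from h import *
def toolT(s=None):
    s=s or ctrl.get_state(); W=np.eye(4); W[:3,:3]=Ro.from_euler('xyz',s['tcp_rot']).as_matrix(); W[:3,3]=np.array(s['tool_pos'])*1000; return W
def boxT(W): return W@np.load('grip.npy')
def desc(B):
    # yaw of x axis, tilt (x axis elevation: + means foot_a up), roll about box x, feet positions
    x=B[:3,0]; ya=np.degrees(np.arctan2(x[1],x[0])); ti=np.degrees(np.arcsin(x[2])); ro=np.degrees(np.arcsin(B[2,1]))
    fa=B@[50,0,0,1]; fb=B@[-50,0,0,1]
    return dict(yaw=round(ya,2),tilt=round(ti,2),roll=round(ro,2),A=np.round(fa[:3],1),B=np.round(fb[:3],1),O=np.round(B[:3,3],1))
def target(pivot,P,yaw,tilt,dz=0):
    # pivot 'A'/'B' foot edge held at world P(x,y,z); tilt=elevation of other foot, deg
    sg=1 if pivot=='A' else -1
    R=Ro.from_euler('z',yaw,degrees=True)*Ro.from_euler('y',(tilt if sg>0 else -tilt),degrees=True)
    T=np.eye(4); T[:3,:3]=R.as_matrix(); T[:3,3]=np.array(P)+[0,0,dz]-R.apply([50*sg,0,0]); return T
def rows(targets,W=None):
    W=toolT() if W is None else W; G=np.linalg.inv(np.load('grip.npy')); out=[]
    for T in targets:
        N=T@G; rv=np.degrees((Ro.from_matrix(N[:3,:3])*Ro.from_matrix(W[:3,:3]).inv()).as_rotvec())
        out.append([round(float(v),1) for v in list(N[:3,3]-W[:3,3])+list(rv)]+[1])
    print(out); return out
E
python3 - <<'E'
from gen import *
s=ctrl.get_state(); print(s['time'],s['tool_pos'],s['tcp_rot'],s['force'],s['wrist_torque'],s['finger_gap'])
W=toolT(s); B=np.eye(4); ya=np.degrees(s['tcp_rot'][2])+90; print(ya)
B[:3,:3]=Ro.from_euler('z',ya,degrees=True).as_matrix(); B[:3,3]=[W[0,3],W[1,3],0]
np.save('grip.npy',np.linalg.inv(W)@B); print(desc(boxT(W)))
snap('wrist','w5')
P=boxT(W)@[-50,0,0,1]; np.save('piv.npy',P[:3])
rows([target('B',P[:3],ya,t,-0.0) for t in (1,2,4,6,8,10,12,14,14,14)])
E
```

```text
5.55 [0.50906734 0.18985833 0.13598024] [-1.57088895e+00  7.33113424e-04 -1.79719847e+00] [-3.11674157  0.37884219  6.28545113] [-0.00447365  0.26398856 -0.01865172] 0.055145366999518566
-12.971887338899379
{'yaw': np.float64(-12.97), 'tilt': np.float64(0.0), 'roll': np.float64(-0.0), 'A': array([557.8, 178.6,  -0. ]), 'B': array([460.3, 201.1,  -0. ]), 'O': array([509.1, 189.9,  -0. ])}
[[-2.3, 0.5, 0.9, -0.2, -1.0, -0.0, 1], [-4.6, 1.1, 1.7, -0.4, -2.0, -0.0, 1], [-9.4, 2.2, 3.2, -0.9, -3.9, -0.0, 1], [-14.1, 3.3, 4.5, -1.3, -5.8, -0.0, 1], [-18.9, 4.4, 5.7, -1.8, -7.8, -0.0, 1], [-23.7, 5.5, 6.6, -2.2, -9.7, -0.0, 1], [-28.6, 6.6, 7.5, -2.7, -11.7, -0.0, 1], [-33.5, 7.7, 8.1, -3.1, -13.6, -0.0, 1], [-33.5, 7.7, 8.1, -3.1, -13.6, -0.0, 1], [-33.5, 7.7, 8.1, -3.1, -13.6, -0.0, 1]]
```

View pics/w5.png

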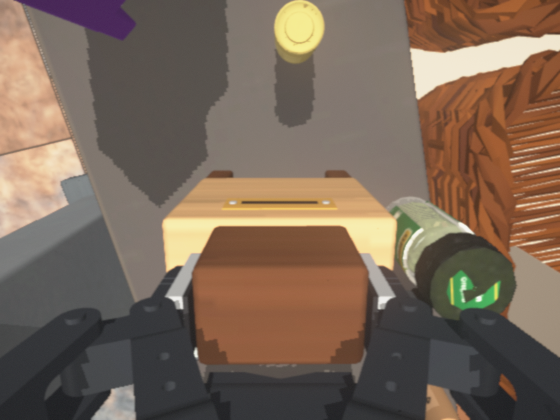

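```bash
python3 - <<'E'
from gen import *
P=np.load('piv.npy'); rows([target('B',P,-13,t,-1.5) for t in (2,5,8,12,16,20,24,27,27,27)])
E
```

```text
[[-4.7, 1.1, 0.2, -0.4, -2.0, -0.0, 1], [-11.7, 2.7, 2.4, -1.1, -4.9, -0.0, 1], [-18.9, 4.3, 4.2, -1.8, -7.8, -0.0, 1], [-28.6, 6.6, 6.0, -2.7, -11.7, -0.0, 1], [-38.4, 8.8, 7.0, -3.6, -15.6, -0.0, 1], [-48.3, 11.1, 7.4, -4.5, -19.5, -0.0, 1], [-58.1, 13.4, 7.1, -5.4, -23.4, -0.0, 1], [-65.5, 15.1, 6.4, -6.1, -26.3, -0.0, 1], [-65.5, 15.1, 6.4, -6.1, -26.3, -0.0, 1], [-65.5, 15.1, 6.4, -6.1, -26.3, -0.0, 1]]
```

apply_moves(rows=[[-4.7, 1.1, 0.2, -0.4, -2.0, 0, 1], [-11.7, 2.7, 2.4, -1.1, -4.9, 0, 1], [-18.9, 4.3, 4.2, -1.8, -7.8, 0, 1], [-28.6, 6.6, 6.0, -2.7, -11.7, 0, 1], [-38.4, 8.8, 7.0, -3.6, -15.6, 0, 1], [-48.3, 11.1, 7.4, -4.5, -19.5, 0, 1], [-58.1, 13.4, 7.1, -5.4, -23.4, 0, 1], [-65.5, 15.1, 6.4, -6.1, -26.3, 0, 1], [-65.5, 15.1, 6.4, -6.1, -26.3, 0, 1], [-65.5, 15.1, 6.4, -6.1, -26.3, 0, 1]])

```text
time: 6.85
tool_pos: [0.4442, 0.2053, 0.1433]
tcp_rot: [-1.099, 0.001, -1.797]
force: [-3.1, 0.4, 9.6]
finger_gap: 0.0553
```

```bash
python3 - <<'E'
from gen import *
s=ctrl.get_state(); print(s['force'],s['wrist_torque'],s['finger_gap'],s['q']); print(desc(boxT(toolT(s))))
snap('wrist','w6');snap('side','s6')
a=cv2.imread('pics/w6.png');b=cv2.imread('pics/s6.png'); b=cv2.resize(b[150:320,180:400],(560,433)); cv2.imwrite('pics/m6.png',cv2.resize(np.hstack([a,b[:420]]),(800,300)))
E
```

```text
[-3.10863165  0.41667428  9.61779475] [-0.0732319   0.48076549 -0.05865447] 0.055307563679860935 [ 0.46090499  0.25824575  2.05022667 -0.5971676   0.53660581  1.16048173]
{'yaw': np.float64(-13.0), 'tilt': np.float64(27.02), 'roll': np.float64(0.02), 'A': array([547.8, 181.4,  44.9]), 'B': array([461. , 201.5,  -0.6]), 'O': array([504.4, 191.4,  22.2])}
```

View pics/m6.png

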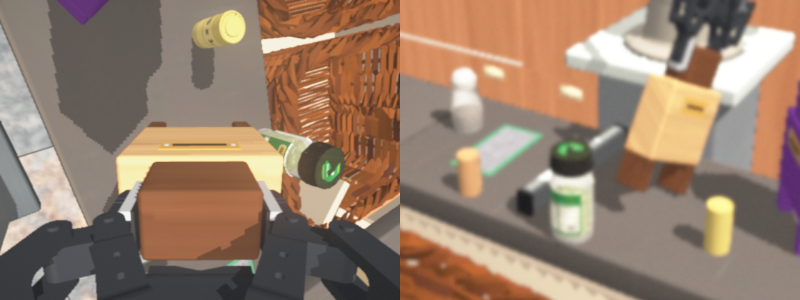

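```bash
cat > kin.py <<'E'
from h import *
from scipy.optimize import least_squares
D=[([-1.44900121e+00,3.42567439e-01,1.52480132e+00,3.29e-05,1.27535950e+00,-1.45982085e-01],[.13891375,-.50598967,.23078182],[-1.57191528,1.963e-04,-2.87382516]),
([2.59925909e-02,2.65341602e-01,1.38704851e+00,2.13e-04,1.49103529,2.64617884e-01],[.50455947,.08961021,.3206011],[-1.57262084,-2.743e-04,-1.80943855]),
([2.15288005e-01,4.70376632e-01,1.61043302,6.726e-04,1.06247514,4.41467401e-01],[.50871272,.18963768,.13472718],[-1.57257712,-1.92e-04,-1.79730340]),
([0.46090499,0.25824575,2.05022667,-0.5971676,0.53660581,1.16048173],[.4442,.2053,.1433],[-1.099,.001,-1.797])]
def rotc(q):
    return Ro.from_euler('z',q[0])*Ro.from_euler('y',q[1]+q[2])*Ro.from_euler('z',q[3])*Ro.from_euler('y',q[4])*Ro.from_euler('z',q[5])
C0=None
def fk(q,p):
    a1,z1,L2,ax,az,Lt=p
    R1=Ro.from_euler('z',q[0]); x=R1.apply([a1,0,z1])+(R1*Ro.from_euler('y',q[1])).apply([0,0,L2])+(R1*Ro.from_euler('y',q[1]+q[2])).apply([ax,0,az])
    R=rotc(q); return x+R.apply([0,0,Lt]),R*CT
CT=rotc(D[1][0]).inv()*Ro.from_euler('xyz',D[1][2])
def fit():
    f=lambda p:np.concatenate([fk(q,p)[0]-t for q,t,_ in D])
    best=min((least_squares(f,[0,z,.45,0,.45,.25]) for z in(.1,.3,.5)),key=lambda r:r.cost); return best
def ik(W,p,q0):
    Rt=Ro.from_matrix(W[:3,:3])
    def f(q):
        x,R=fk(q,p); return np.concatenate([(x-W[:3,3])*5,(R.inv()*Rt).as_rotvec()])
    r=least_squares(f,q0); return r.x,np.sqrt(2*r.cost)
if __name__=='__main__':
    for q,t,r in D: print(np.degrees((( rotc(q)*CT).inv()*Ro.from_euler('xyz',r)).magnitude()))
    b=fit(); print(b.x,np.abs(b.fun).max()); np.save('kin.npy',b.x)
E
python3 kin.py
cat > chk.py <<'E'
from kin import *; from gen import *; import plan
p=np.load('kin.npy'); lo=np.array([-2.53,-.77,.04,-1,.28,-3.11]); hi=np.array([2.53,2.02,2.7,4.14,2.66,3.11])
def check(yaws,piv,c,a,q0,tmax=27):
    G=np.linalg.inv(np.load('grip.npy')); q=np.array(q0)
    for b,pv in zip(yaws,piv):
        P=c+pv*50*plan.u(a); name='A' if pv>0 else 'B'; mm=[]
        seq=[(a,t) for t in np.linspace(0,tmax,4)]+[(y,tmax) for y in np.linspace(a,b,10)]+[(b,t) for t in np.linspace(tmax,0,4)]
        for y,t in seq:
            N=target(name,[P[0],P[1],0],y,t)@G; N[:3,3]/=1000
            q,e=ik(N,p,q); m=np.minimum(q-lo,hi-q); mm.append((m.min(),m.argmin()+1,round(float(y)),round(float(t)),e,np.round(q,2)))
        w=min(mm,key=lambda z:z[0]); print(name,round(a),'->',b,'worst margin',w,'maxerr',max(z[4] for z in mm))
        c=P-pv*50*plan.u(b); a=b
if __name__=='__main__':
    check([-47.5,61.5,-51,2.5],(-1,1,-1,1),np.array([509.1,189.9]),-13.,[.215,.47,1.61,0,1.06,.44])
E
python3 chk.py
```

```text
9.078399810651691e-06
1.2722218725854067e-14
1.0336044278805214e-05
0.017700645895274484
[ 0.10807403  0.07852848  0.32747037 -0.04029677  0.3072666   0.10019874] 0.07650848666907023
B -13 -> -47.5 worst margin (np.float64(0.31722126752360635), np.int64(5), -13, 27, np.float64(1.947822165161677e-12), array([ 0.49,  0.25,  2.  , -0.56,  0.6 ,  1.14])) maxerr 7.239630713395145e-09
A -48 -> 61.5 worst margin (np.float64(0.6791302558691085), np.int64(5), 62, 0, np.float64(1.0668760926803338e-15), array([ 0.16,  0.4 ,  1.78,  0.  ,  0.96, -0.91])) maxerr 7.496719349856822e-09
B 62 -> -51 worst margin (np.float64(0.11899175726446543), np.int64(5), -1, 27, np.float64(2.3434444606186764e-14), array([ 0.1 ,  0.16,  2.12, -0.13,  0.4 ,  0.22])) maxerr 4.1778687275690974e-09
A -51 -> 2.5 worst margin (np.float64(0.6592000537111006), np.int64(5), 2, 0, np.float64(6.016778556760646e-11), array([-0.08,  0.36,  1.84,  0.  ,  0.94, -0.13])) maxerr 2.2556586250398432e-09
```

```bash
sed -i 's/a1,z1,L2,ax,az,Lt=p/a1,z1,L2,ax,az,Lt,dl=p/; s/\[a1,0,z1\]/[a1,dl,z1]/; s/\[0,z,.45,0,.45,.25\]/[0,z,.45,0,.45,.25,.07]/' kin.py; python3 kin.py; python3 chk.py
```

```text
9.078399810651691e-06
1.2722218725854067e-14
1.0336044278805214e-05
0.017700645895274484
[2.80077457e-05 2.22813521e-01 5.06162455e-01 4.64817604e-02
 3.79579267e-01 3.13400296e-01 7.64014332e-02] 5.7976381653834785e-06
B -13 -> -47.5 worst margin (np.float64(0.25843681174949773), np.int64(5), -13, 27, np.float64(2.7800440848832445e-10), array([ 0.46,  0.26,  2.05, -0.6 ,  0.54,  1.16])) maxerr 2.7800440848832445e-10
A -48 -> 61.5 worst margin (np.float64(0.6777836621418649), np.int64(4), 62, 27, np.float64(8.635470703716488e-11), array([ 0.3 ,  0.69,  1.27, -0.32,  1.53, -0.7 ])) maxerr 1.7304793147834913e-10
B 62 -> -51 worst margin (np.float64(0.04417297309338758), np.int64(5), -1, 27, np.float64(3.4920854940742728e-09), array([-0.11,  0.15,  2.2 ,  0.13,  0.32, -0.21])) maxerr 3.4920854940742728e-09
A -51 -> 2.5 worst margin (np.float64(0.7292151637308792), np.int64(5), 2, 0, np.float64(3.668042035986672e-09), array([-0.24,  0.39,  1.74,  0.  ,  1.01, -0.28])) maxerr 4.5853260035791144e-09
```

```bash
python3 - <<'E'
from gen import *
P=desc(boxT(toolT()))['B'].astype(float); P[2]=-1.2; np.save('piv.npy',P)
rows([target('B',P,y,t) for y,t in zip([-14,-17,-21,-25.5,-30,-34.5,-39,-43,-46,-47.5],[26,24,22,19,17,15,13,12,12,12])])
E
```

```text
[[2.6, -0.2, -0.4, 0.2, 1.0, -1.0, 1], [7.6, -1.0, 0.1, 0.7, 2.9, -4.0, 1], [12.5, -2.2, 0.3, 1.4, 4.8, -8.0, 1], [19.5, -5.1, 0.3, 2.6, 7.6, -12.5, 1], [23.8, -7.8, 0.2, 3.7, 9.4, -16.9, 1], [27.6, -11.2, -0.2, 4.8, 11.1, -21.4, 1], [30.9, -15.2, -0.8, 6.2, 12.7, -25.8, 1], [31.9, -17.9, -1.1, 7.1, 13.4, -29.8, 1], [31.2, -18.6, -1.1, 7.5, 13.3, -32.8, 1], [30.8, -19.0, -1.1, 7.7, 13.2, -34.3, 1]]
```

apply_moves(rows=[[2.6, -0.2, -0.4, 0.2, 1.0, -1.0, 1], [7.6, -1.0, 0.1, 0.7, 2.9, -4.0, 1], [12.5, -2.2, 0.3, 1.4, 4.8, -8.0, 1], [19.5, -5.1, 0.3, 2.6, 7.6, -12.5, 1], [23.8, -7.8, 0.2, 3.7, 9.4, -16.9, 1], [27.6, -11.2, -0.2, 4.8, 11.1, -21.4, 1], [30.9, -15.2, -0.8, 6.2, 12.7, -25.8, 1], [31.9, -17.9, -1.1, 7.1, 13.4, -29.8, 1], [31.2, -18.6, -1.1, 7.5, 13.3, -32.8, 1], [30.8, -19.0, -1.1, 7.7, 13.2, -34.3, 1]])

```text
time: 8.2
tool_pos: [0.476, 0.1864, 0.1427]
tcp_rot: [-1.364, 0.003, -2.401]
force: [0.2, -1.1, 5.5]
finger_gap: 0.0555
```

```bash
python3 - <<'E'
from gen import *
s=ctrl.get_state(); print(s['time'],s['force'],s['wrist_torque'],s['finger_gap']); print(desc(boxT(toolT(s))))
P=np.load('piv.npy'); P[2]=-0.8
rows([target('B',P,-47.5,t) for t in (10,8,6,4,2.5,1,0,0,0,0)])
E
```

```text
8.2 [ 0.2416067  -1.08201591  5.51074289] [-0.13491855  0.00470084  0.08631465] 0.055454402950029964
{'yaw': np.float64(-47.62), 'tilt': np.float64(11.87), 'roll': np.float64(0.1), 'A': array([528.1, 129.7,  19.9]), 'B': array([462.1, 202. ,  -0.7]), 'O': array([495.1, 165.9,   9.6])}
[[2.4, -3.9, -0.9, 1.3, 1.3, 0.1, 1], [5.7, -7.5, -1.9, 2.8, 2.7, 0.1, 1], [9.1, -11.1, -3.0, 4.3, 4.0, 0.1, 1], [12.4, -14.7, -4.4, 5.7, 5.4, 0.1, 1], [14.8, -17.4, -5.5, 6.8, 6.4, 0.1, 1], [17.2, -20.1, -6.7, 7.9, 7.4, 0.1, 1], [18.8, -21.8, -7.5, 8.7, 8.1, 0.1, 1], [18.8, -21.8, -7.5, 8.7, 8.1, 0.1, 1], [18.8, -21.8, -7.5, 8.7, 8.1, 0.1, 1], [18.8, -21.8, -7.5, 8.7, 8.1, 0.1, 1]]
```

apply_moves(rows=[[2.4, -3.9, -0.9, 1.3, 1.3, 0.1, 1], [5.7, -7.5, -1.9, 2.8, 2.7, 0.1, 1], [9.1, -11.1, -3.0, 4.3, 4.0, 0.1, 1], [12.4, -14.7, -4.4, 5.7, 5.4, 0.1, 1], [14.8, -17.4, -5.5, 6.8, 6.4, 0.1, 1], [17.2, -20.1, -6.7, 7.9, 7.4, 0.1, 1], [18.8, -21.8, -7.5, 8.7, 8.1, 0.1, 1], [18.8, -21.8, -7.5, 8.7, 8.1, 0.1, 1], [18.8, -21.8, -7.5, 8.7, 8.1, 0.1, 1], [18.8, -21.8, -7.5, 8.7, 8.1, 0.1, 1]])

```text
time: 9.45
tool_pos: [0.4952, 0.165, 0.136]
tcp_rot: [-1.571, 0.002, -2.399]
force: [1.1, 2.9, 6.2]
finger_gap: 0.0554
```

```bash
python3 - <<'E'
from gen import *
s=ctrl.get_state(); print(s['time'],s['force'],s['wrist_torque'],s['finger_gap']); print(desc(boxT(toolT(s))))
for n in ['side','top','wrist']: snap(n,n+'7')
a=cv2.imread('pics/top7.png')[140:290,180:430];b=cv2.imread('pics/side7.png')[150:320,180:400];c=cv2.imread('pics/wrist7.png')
f=lambda x:cv2.resize(x,(400,300),interpolation=cv2.INTER_CUBIC)
cv2.imwrite('pics/m7.png',np.vstack([np.hstack([f(a),f(b)]),np.hstack([f(c),f(c)*0])]))
E
```

```text
9.45 [1.14464727 2.94209963 6.16631322] [ 0.21852445 -0.08767887  0.02818784] 0.05535184238623736
{'yaw': np.float64(-47.46), 'tilt': np.float64(-0.02), 'roll': np.float64(0.1), 'A': array([529.2, 128.4,  -0. ]), 'B': array([461.6, 202.1,   0. ]), 'O': array([495.4, 165.2,   0. ])}
```

View pics/m7.png

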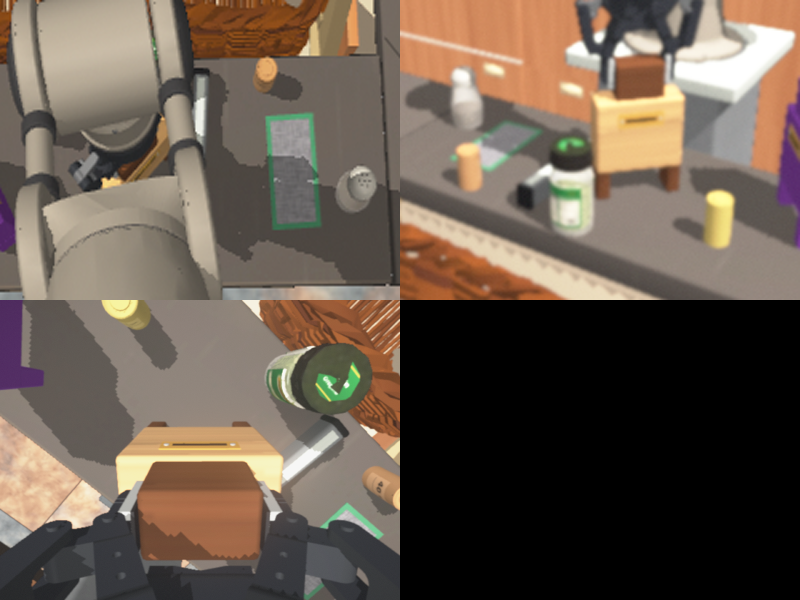

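```bash
cat > plan2.py <<'E'
from plan import *
JAR=[((600,143),22.5,105),((593,-6),14,52),((470,-110),22,90),((540,288),14,56)]
def ev(c,a,yaws,piv):
    m=99;strad=False;log=[];c=np.array(c,float)
    for b,p in zip(yaws,piv):
        P=c+p*50*u(a); cn=P-p*50*u(b)
        f0=feet(c,a);f1=feet(cn,b); sw=1 if p>0 else 0
        s0,s1=side(f0[sw])[0],side(f1[sw])[0]
        til=np.radians(24 if s0!=s1 else 10); mj=99; md=99
        for aa in np.linspace(a,b,9):
            s,mm=side(feet(P-p*50*u(aa),aa)[0 if p>0 else 1]); 
            if s==0: return None
            md=min(md,mm)
            U=u(aa)*p;N=np.array([-U[1],U[0]])
            for o,r,h in JAR:
                ext=h*np.tan(til); v=np.array(o)-P; x=v@U;y=v@N
                dx=max(-100-x,x-ext,0);dyy=max(abs(y)-20,0); mj=min(mj,np.hypot(dx,dyy)-r)
            if s0==s1:
                s,mm=side(feet(P-p*50*u(aa),aa)[sw]); 
                if s==0: return None
                md=min(md,mm)
        c,a=cn,b; sa=[side(f) for f in f1]
        if any(s[0]==0 for s in sa): return None
        if sa[0][0]!=sa[1][0]: strad=True
        A=np.vstack(f1); me=min(A[:,0].min()-380,610-A[:,0].max())
        md=min(md,sa[0][1],sa[1][1]); m=min(m,md,mj,me+4)
        log.append((p,round(float(b),1),np.round(c).tolist(),'duct %.0f obst %.0f edge %.0f'%(md,mj,me)))
    return m,strad,c,log
if __name__=='__main__':
    from scipy.optimize import differential_evolution as DE
    c,a=(495.4,165.2),-47.5
    print(ev(c,a,[61.5,-51,2.5],(1,-1,1)))
    for k in (3,4,5,6):
      for s in (1,-1):
        piv=[s*(-1)**i for i in range(k)]
        def f(x):
            r=ev(c,a,list(x)+[yg],piv)
            if r is None: return 500
            return (0 if r[1] else 300)+3*np.linalg.norm(r[2]-goal)-min(r[0],16)
        R=DE(f,[(-85,85)]*(k-1),popsize=20,maxiter=60,seed=2,tol=0,init='sobol',polish=False)
        print(k,s,round(R.fun,1)); r=ev(c,a,list(R.x)+[yg],piv)
        if r and R.fun<0: print(*r[3],sep='\n')
E
time python3 plan2.py
```

```text
(np.float64(-1.015123998780627), True, array([494.44326238, -39.44114362]), [(1, 61.5, [505.0, 84.0], 'duct 9 obst -1 edge 65'), (-1, -51.0, [513.0, 2.0], 'duct 12 obst 5 edge 52'), (1, 2.5, [494.0, -39.0], 'duct 24 obst 22 edge 64')])
3 1 1.0
3 -1 246.1
4 1 0.7
4 -1 -4.5
(-1, -51.0, [493.0, 163.0], 'duct 16 obst 34 edge 68')
(1, 61.9, [501.0, 80.0], 'duct 4 obst 4 edge 70')
(-1, -49.8, [510.0, -2.0], 'duct 17 obst 7 edge 54')
(1, 2.5, [492.0, -42.0], 'duct 28 obst 24 edge 61')
5 1 -11.0
(1, -6.1, [479.0, 134.0], 'duct 15 obst 23 edge 48')
(-1, -75.2, [443.0, 91.0], 'duct 13 obst 46 edge 32')
(1, 83.0, [449.0, -7.0], 'duct 12 obst 29 edge 45')
(-1, 9.5, [492.0, -49.0], 'duct 34 obst 12 edge 60')
(1, 2.5, [492.0, -43.0], 'duct 95 obst 15 edge 61')
5 -1 -8.3
(-1, -30.1, [505.0, 177.0], 'duct 20 obst 26 edge 53')
(1, 9.8, [499.0, 143.0], 'duct 17 obst 8 edge 59')
(-1, -66.4, [470.0, 89.0], 'duct 10 obst 26 edge 53')
(1, 61.6, [466.0, -1.0], 'duct 9 obst 35 edge 46')
(-1, 2.5, [492.0, -43.0], 'duct 25 obst 24 edge 61')
6 1 1.5
6 -1 -4.2
(-1, -55.8, [490.0, 161.0], 'duct 12 obst 34 edge 67')
(1, -27.7, [474.0, 143.0], 'duct 7 obst 36 edge 41')
(-1, -22.2, [476.0, 147.0], 'duct 7 obst 48 edge 43')
(1, 64.5, [500.0, 83.0], 'duct 8 obst 6 edge 72')
(-1, -50.9, [510.0, -1.0], 'duct 15 obst 7 edge 54')
(1, 2.5, [492.0, -42.0], 'duct 26 obst 25 edge 61')
real	6m50.045s
user	6m48.794s
sys	0m0.218s
```

```bash
python3 - <<'E'
from chk import *
q=ctrl.get_state()['q']
c=np.array([495.4,165.2])
for t in (24,10):
    print(t); check([-6,-75,83,9.5,2.5],(1,-1,1,-1,1),c,-47.5,q,t)
    print('alt'); check([-30,10,-66.4,61.6,2.5],(-1,1,-1,1,-1),c,-47.5,q,t)
E
```

```text
24
A -48 -> -6 worst margin (np.float64(0.7317473036664455), np.int64(5), -6, 0, np.float64(7.43037521892669e-10), array([0.12, 0.39, 1.74, 0.  , 1.01, 0.22])) maxerr 7.43037521892669e-10
B -6 -> -75 worst margin (np.float64(0.16709577882037002), np.int64(5), -6, 24, np.float64(3.5583176621651126e-12), array([ 0.25,  0.15,  2.17, -0.33,  0.45,  0.62])) maxerr 5.4111800020551814e-09
A -75 -> 83 worst margin (np.float64(0.5662822448037953), np.int64(4), 83, 24, np.float64(2.13073633922588e-09), array([ 0.21,  0.43,  1.74, -0.43,  1.16, -1.03])) maxerr 2.13073633922588e-09
B 83 -> 9.5 worst margin (np.float64(0.25674991067574604), np.int64(5), 10, 24, np.float64(8.070920984871385e-16), array([-0.5 ,  0.13,  2.2 ,  0.51,  0.54, -1.07])) maxerr 3.729333331537532e-09
A 10 -> 2.5 worst margin (np.float64(0.7282725657540914), np.int64(5), 2, 0, np.float64(1.776386771129131e-09), array([-0.24,  0.39,  1.74,  0.  ,  1.01, -0.29])) maxerr 1.910744005371091e-09
alt
B -48 -> -30 worst margin (np.float64(0.4631729055886815), np.int64(4), -36, 24, np.float64(2.1375397540313207e-15), array([ 0.51,  
[... 2097 characters left out ...]
p.float64(3.289574218224232e-13), array([ 0.13,  0.43,  1.68,  0.  ,  1.04, -0.04])) maxerr 1.0621934870408791e-10
B 10 -> -66.4 worst margin (np.float64(0.5079127517124484), np.int64(5), 10, 10, np.float64(2.059547237557741e-13), array([ 0.12,  0.3 ,  1.88,  0.01,  0.79, -0.06])) maxerr 7.163676596490848e-11
A -66 -> 61.6 worst margin (np.float64(0.7008145968919506), np.int64(5), 62, 0, np.float64(2.1908891180279152e-10), array([-0.17,  0.34,  1.82,  0.  ,  0.98, -1.24])) maxerr 2.508214692236005e-10
B 62 -> 2.5 worst margin (np.float64(0.4991103180601222), np.int64(5), 2, 10, np.float64(6.146454753172917e-12), array([-0.3 ,  0.26,  1.94,  0.08,  0.78, -0.39])) maxerr 2.1908891180279152e-10
```

```bash
cat > st.py <<'E'
import sys
from gen import *
# usage: st.py pivot new|keep dz "yaw:tilt ..." 
piv,mode,dz,seq=sys.argv[1],sys.argv[2],float(sys.argv[3]),sys.argv[4]
s=ctrl.get_state(); print(round(s['time'],2),np.round(s['force'],1),np.round(s['wrist_torque'],2),round(s['finger_gap'],4),'q4 q5',np.round(s['q'][3:5],2)); d=desc(boxT(toolT(s))); print(d)
if mode=='new': P=d[piv].astype(float); P[2]=0; np.save('piv.npy',P)
P=np.load('piv.npy'); P[2]=dz
rows([target(piv,P,*map(float,x.split(':'))) for x in seq.split()])
E
python3 st.py A new -1.2 "-47.5:3 -47.5:7 -47:10 -44.5:11 -40.5:11 -36:11 -31:11 -26:11 -21:11 -17:11"
```

```text
9.6 [-1.   2.3  6.9] [ 0.26 -0.15 -0.05] 0.0557 q4 q5 [0.   1.04]
{'yaw': np.float64(-47.46), 'tilt': np.float64(-0.02), 'roll': np.float64(0.09), 'A': array([529.2, 128.4,  -0. ]), 'B': array([461.5, 202. ,  -0. ]), 'O': array([495.3, 165.2,  -0. ])}
[[5.1, -5.1, 1.3, 2.1, 2.1, -0.0, 1], [11.6, -12.2, 3.9, 5.1, 4.8, -0.0, 1], [16.5, -17.9, 5.4, 7.3, 6.8, 0.5, 1], [17.5, -20.4, 5.9, 7.8, 7.7, 3.0, 1], [16.4, -21.6, 5.9, 7.6, 8.0, 6.9, 1], [15.3, -23.0, 5.9, 7.3, 8.3, 11.4, 1], [14.2, -24.7, 5.9, 6.9, 8.6, 16.4, 1], [13.2, -26.5, 5.9, 6.5, 8.9, 21.4, 1], [12.4, -28.3, 5.9, 6.2, 9.2, 26.4, 1], [11.9, -29.9, 5.9, 5.8, 9.4, 30.4, 1]]
```

apply_moves(rows=[[5.1, -5.1, 1.3, 2.1, 2.1, 0, 1], [11.6, -12.2, 3.9, 5.1, 4.8, 0, 1], [16.5, -17.9, 5.4, 7.3, 6.8, 0.5, 1], [17.5, -20.4, 5.9, 7.8, 7.7, 3.0, 1], [16.4, -21.6, 5.9, 7.6, 8.0, 6.9, 1], [15.3, -23.0, 5.9, 7.3, 8.3, 11.4, 1], [14.2, -24.7, 5.9, 6.9, 8.6, 16.4, 1], [13.2, -26.5, 5.9, 6.5, 8.9, 21.4, 1], [12.4, -28.3, 5.9, 6.2, 9.2, 26.4, 1], [11.9, -29.9, 5.9, 5.8, 9.4, 30.4, 1]])

```text
time: 10.85
tool_pos: [0.5073, 0.1353, 0.1425]
tcp_rot: [-1.762, 0.002, -1.864]
force: [-0.9, 1.3, 6.5]
finger_gap: 0.0553
```

```bash
python3 st.py A keep -1 "-13:11 -9:10 -6:9 -6:7 -6:5 -6:3 -6:1.5 -6:0 -6:0 -6:0"
```

```text
10.85 [-0.9  1.3  6.5] [ 0.25 -0.09 -0.06] 0.0553 q4 q5 [0.07 1.29]
{'yaw': np.float64(-16.79), 'tilt': np.float64(-10.93), 'roll': np.float64(0.05), 'A': array([ 5.296e+02,  1.287e+02, -5.000e-01]), 'B': array([435.6, 157. ,  18.5]), 'O': array([482.6, 142.9,   9. ])}
[[-0.6, -1.7, -0.5, -0.0, 0.1, 3.8, 1], [-3.4, -2.9, -0.9, -0.3, -0.9, 7.8, 1], [-6.0, -3.9, -1.4, -0.4, -1.9, 10.8, 1], [-10.9, -3.4, -2.4, -0.8, -3.8, 10.8, 1], [-15.8, -2.9, -3.7, -1.2, -5.8, 10.8, 1], [-20.7, -2.4, -5.1, -1.6, -7.8, 10.8, 1], [-24.2, -2.0, -6.3, -1.9, -9.2, 10.8, 1], [-27.8, -1.7, -7.5, -2.2, -10.7, 10.8, 1], [-27.8, -1.7, -7.5, -2.2, -10.7, 10.8, 1], [-27.8, -1.7, -7.5, -2.2, -10.7, 10.8, 1]]
```

apply_moves(rows=[[-0.6, -1.7, -0.5, 0, 0.1, 3.8, 1], [-3.4, -2.9, -0.9, -0.3, -0.9, 7.8, 1], [-6.0, -3.9, -1.4, -0.4, -1.9, 10.8, 1], [-10.9, -3.4, -2.4, -0.8, -3.8, 10.8, 1], [-15.8, -2.9, -3.7, -1.2, -5.8, 10.8, 1], [-20.7, -2.4, -5.1, -1.6, -7.8, 10.8, 1], [-24.2, -2.0, -6.3, -1.9, -9.2, 10.8, 1], [-27.8, -1.7, -7.5, -2.2, -10.7, 10.8, 1], [-27.8, -1.7, -7.5, -2.2, -10.7, 10.8, 1], [-27.8, -1.7, -7.5, -2.2, -10.7, 10.8, 1]])

```text
time: 12.1
tool_pos: [0.4797, 0.1338, 0.1359]
tcp_rot: [-1.57, 0.002, -1.674]
force: [-1.5, 1.4, 7.9]
finger_gap: 0.055
```

```bash
python3 st.py B new -1.2 "-6:3 -6:7 -6:11 -6:15 -6:19 -6:22 -6.5:25 -9:25 -13:25 -18:25"; cat > v.py <<'E'
import sys
from h import *
k=sys.argv[1]
for n in ['side','wrist']: snap(n,n+k)
b=cv2.imread(f'pics/side{k}.png')[130:310,170:390];c=cv2.imread(f'pics/wrist{k}.png')
f=lambda x:cv2.resize(x,(400,300),interpolation=cv2.INTER_CUBIC)
cv2.imwrite(f'pics/m{k}.png',np.hstack([f(b),f(c)]))
E
python3 v.py 8
```

```text
12.1 [-1.5  1.4  7.9] [ 0.2  -0.11  0.02] 0.055 q4 q5 [0.   1.01]
{'yaw': np.float64(-5.9), 'tilt': np.float64(0.04), 'roll': np.float64(0.05), 'A': array([ 5.296e+02,  1.288e+02, -1.000e-01]), 'B': array([ 4.301e+02,  1.391e+02, -2.000e-01]), 'O': array([ 4.798e+02,  1.340e+02, -1.000e-01])}
[[-7.0, 0.8, 1.3, -0.4, -2.9, -0.1, 1], [-16.7, 1.8, 4.0, -0.8, -6.9, -0.1, 1], [-26.6, 2.8, 6.0, -1.2, -10.9, -0.1, 1], [-36.6, 3.9, 7.2, -1.6, -14.9, -0.1, 1], [-46.6, 4.9, 7.8, -2.0, -18.9, -0.1, 1], [-54.2, 5.7, 7.7, -2.3, -21.8, -0.1, 1], [-61.7, 6.6, 7.3, -2.7, -24.8, -0.6, 1], [-61.6, 7.2, 7.3, -3.3, -24.7, -3.1, 1], [-61.5, 8.0, 7.3, -4.2, -24.6, -7.0, 1], [-61.2, 9.0, 7.3, -5.2, -24.5, -11.9, 1]]
```

View pics/m8.png

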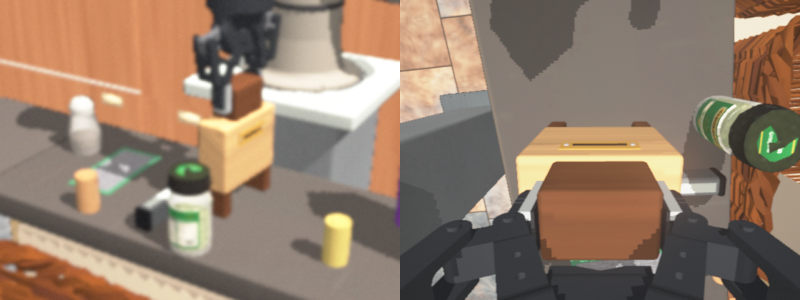

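apply_moves(rows=[[-7.0, 0.8, 1.3, -0.4, -2.9, -0.1, 1], [-16.7, 1.8, 4.0, -0.8, -6.9, -0.1, 1], [-26.6, 2.8, 6.0, -1.2, -10.9, -0.1, 1], [-36.6, 3.9, 7.2, -1.6, -14.9, -0.1, 1], [-46.6, 4.9, 7.8, -2.0, -18.9, -0.1, 1], [-54.2, 5.7, 7.7, -2.3, -21.8, -0.1, 1], [-61.7, 6.6, 7.3, -2.7, -24.8, -0.6, 1], [-61.6, 7.2, 7.3, -3.3, -24.7, -3.1, 1], [-61.5, 8.0, 7.3, -4.2, -24.6, -7.0, 1], [-61.2, 9.0, 7.3, -5.2, -24.5, -11.9, 1]])

```text
time: 13.45
tool_pos: [0.4189, 0.1427, 0.1438]
tcp_rot: [-1.133, 0.001, -1.886]
force: [-1.2, 0.5, 5.0]
finger_gap: 0.0551
```

```bash
python3 st.py B keep -1.2 "-23:25.5 -28:25.5 -33.5:25.5 -39:25.5 -45:25.5 -51:25.5 -57:25.5 -63:25.5 -69:25.5 -73:25.5"
```

```text
13.45 [-1.2  0.5  5. ] [0.12 0.41 0.09] 0.0551 q4 q5 [-0.54  0.53]
{'yaw': np.float64(-18.11), 'tilt': np.float64(25.11), 'roll': np.float64(0.03), 'A': array([516.8, 110.8,  41.9]), 'B': array([430.7, 138.9,  -0.5]), 'O': array([473.7, 124.9,  20.7])}
[[-1.1, 1.6, -0.8, -0.2, -0.4, -4.9, 1], [-0.6, 2.7, -0.8, -0.2, -0.4, -9.9, 1], [0.0, 3.8, -0.8, -0.2, -0.3, -15.4, 1], [0.8, 4.8, -0.8, -0.2, -0.3, -20.9, 1], [1.7, 5.9, -0.8, -0.2, -0.3, -26.9, 1], [2.8, 6.8, -0.8, -0.3, -0.3, -32.9, 1], [3.9, 7.6, -0.8, -0.3, -0.3, -38.9, 1], [5.1, 8.3, -0.8, -0.3, -0.3, -44.9, 1], [6.4, 8.9, -0.8, -0.3, -0.3, -50.9, 1], [7.3, 9.2, -0.8, -0.3, -0.3, -54.9, 1]]
```

apply_moves(rows=[[-1.1, 1.6, -0.8, -0.2, -0.4, -4.9, 1], [-0.6, 2.7, -0.8, -0.2, -0.4, -9.9, 1], [0.0, 3.8, -0.8, -0.2, -0.3, -15.4, 1], [0.8, 4.8, -0.8, -0.2, -0.3, -20.9, 1], [1.7, 5.9, -0.8, -0.2, -0.3, -26.9, 1], [2.8, 6.8, -0.8, -0.3, -0.3, -32.9, 1], [3.9, 7.6, -0.8, -0.3, -0.3, -38.9, 1], [5.1, 8.3, -0.8, -0.3, -0.3, -44.9, 1], [6.4, 8.9, -0.8, -0.3, -0.3, -50.9, 1], [7.3, 9.2, -0.8, -0.3, -0.3, -54.9, 1]])

```text
time: 14.7
tool_pos: [0.4266, 0.1518, 0.1437]
tcp_rot: [-1.124, 0.001, -2.846]
force: [-0.0, -1.3, 7.6]
finger_gap: 0.055
```

```bash
python3 st.py B keep -1 "-75:25 -75:25 -75:21 -75:17 -75:13 -75:9 -75:5 -75:2 -75:0 -75:0"; python3 v.py 9
```

```text
14.7 [-0.  -1.3  7.6] [-0.34 -0.02  0.1 ] 0.055 q4 q5 [-0.51  1.07]
{'yaw': np.float64(-73.1), 'tilt': np.float64(25.58), 'roll': np.float64(0.02), 'A': array([456.8,  52.5,  42.6]), 'B': array([430.6, 138.8,  -0.6]), 'O': array([443.7,  95.6,  21. ])}
[[0.4, -0.9, -0.3, 0.6, 0.2, -1.9, 1], [0.4, -0.9, -0.3, 0.6, 0.2, -1.9, 1], [3.0, -10.7, 0.2, 4.4, 1.3, -1.9, 1], [5.6, -20.5, -0.0, 8.2, 2.4, -1.9, 1], [8.2, -30.2, -0.9, 12.1, 3.5, -1.9, 1], [10.8, -39.8, -2.6, 15.9, 4.6, -1.9, 1], [13.3, -49.3, -4.9, 19.8, 5.7, -1.9, 1], [15.2, -56.4, -7.0, 22.7, 6.5, -1.9, 1], [16.5, -61.0, -8.7, 24.6, 7.0, -1.9, 1], [16.5, -61.0, -8.7, 24.6, 7.0, -1.9, 1]]
```

View pics/m9.png

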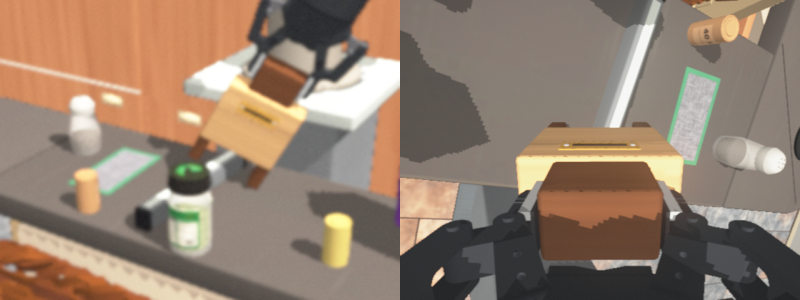

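apply_moves(rows=[[0.4, -0.9, -0.3, 0.6, 0.2, -1.9, 1], [0.4, -0.9, -0.3, 0.6, 0.2, -1.9, 1], [3.0, -10.7, 0.2, 4.4, 1.3, -1.9, 1], [5.6, -20.5, 0, 8.2, 2.4, -1.9, 1], [8.2, -30.2, -0.9, 12.1, 3.5, -1.9, 1], [10.8, -39.8, -2.6, 15.9, 4.6, -1.9, 1], [13.3, -49.3, -4.9, 19.8, 5.7, -1.9, 1], [15.2, -56.4, -7.0, 22.7, 6.5, -1.9, 1], [16.5, -61.0, -8.7, 24.6, 7.0, -1.9, 1], [16.5, -61.0, -8.7, 24.6, 7.0, -1.9, 1]])

```text
time: 16.05
tool_pos: [0.4436, 0.0906, 0.136]
tcp_rot: [-1.572, 0.003, -2.881]
force: [-2.2, 3.0, 11.6]
finger_gap: 0.0552
```

```bash
python3 v.py 10;python3 v.py 10; python3 st.py A new -1.2 "-75:3 -75:7 -75:11 -75:15 -75:19 -75:22 -75:24.5 -74:25.5 -71:25.5 -67:25.5"; 
```

```text
16.25 [-0.9  1.4 12. ] [-0.29  0.38 -0.07] 0.0553 q4 q5 [0.   0.96]
{'yaw': np.float64(-74.97), 'tilt': np.float64(-0.01), 'roll': np.float64(0.12), 'A': array([ 4.567e+02,  4.270e+01, -1.000e-01]), 'B': array([ 4.308e+02,  1.393e+02, -1.000e-01]), 'O': array([ 4.437e+02,  9.100e+01, -1.000e-01])}
[[2.1, -6.9, 1.3, 2.9, 0.9, -0.0, 1], [4.7, -16.3, 4.0, 6.7, 1.9, -0.0, 1], [7.2, -25.9, 5.9, 10.6, 3.0, -0.0, 1], [9.8, -35.6, 7.2, 14.4, 4.0, -0.0, 1], [12.4, -45.3, 7.8, 18.3, 5.0, -0.0, 1], [14.4, -52.6, 7.7, 21.2, 5.8, -0.0, 1], [16.0, -58.7, 7.4, 23.6, 6.5, -0.0, 1], [16.9, -61.1, 7.2, 24.5, 6.9, 1.0, 1], [17.6, -60.9, 7.2, 24.3, 7.6, 3.9, 1], [18.5, -60.6, 7.2, 24.1, 8.4, 7.9, 1]]
```

View pics/m10.png

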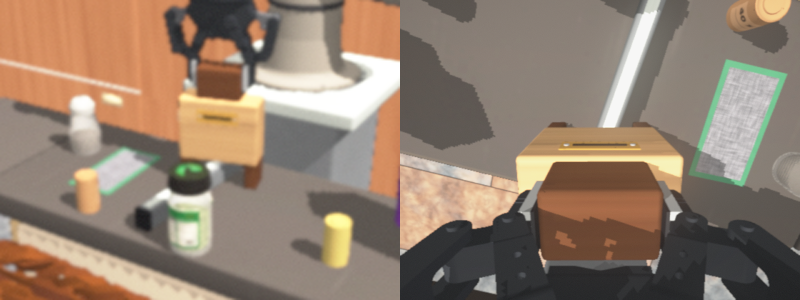

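apply_moves(rows=[[2.1, -6.9, 1.3, 2.9, 0.9, 0, 1], [4.7, -16.3, 4.0, 6.7, 1.9, 0, 1], [7.2, -25.9, 5.9, 10.6, 3.0, 0, 1], [9.8, -35.6, 7.2, 14.4, 4.0, 0, 1], [12.4, -45.3, 7.8, 18.3, 5.0, 0, 1], [14.4, -52.6, 7.7, 21.2, 5.8, 0, 1], [16.0, -58.7, 7.4, 23.6, 6.5, 0, 1], [16.9, -61.1, 7.2, 24.5, 6.9, 1.0, 1], [17.6, -60.9, 7.2, 24.3, 7.6, 3.9, 1], [18.5, -60.6, 7.2, 24.1, 8.4, 7.9, 1]])

```text
time: 17.5
tool_pos: [0.4618, 0.0304, 0.1434]
tcp_rot: [-2.017, 0.002, -2.738]
force: [-0.4, 0.1, 6.0]
finger_gap: 0.0554
```

```bash
python3 st.py A keep -1.2 "-61:25.5 -55:25.5 -49:25.5 -43:25.5 -37:25.5 -31:25.5 -25:25.5 -19:25.5 -13:25.5 -8:25.5"; 
```

```text
17.5 [-0.4  0.1  6. ] [ 0.08  0.11 -0.01] 0.0554 q4 q5 [0.34 1.31]
{'yaw': np.float64(-66.83), 'tilt': np.float64(-25.58), 'roll': np.float64(0.05), 'A': array([456.5,  42.9,  -0.8]), 'B': array([421.1, 125.8,  42.3]), 'O': array([438.8,  84.4,  20.8])}
[[1.4, 0.6, -0.4, -0.1, 0.0, 5.9, 1], [2.6, 1.4, -0.4, -0.1, 0.0, 11.9, 1], [3.7, 2.2, -0.4, -0.1, 0.0, 17.9, 1], [4.7, 3.2, -0.4, -0.1, -0.0, 23.9, 1], [5.6, 4.3, -0.4, -0.1, -0.0, 29.9, 1], [6.4, 5.4, -0.4, -0.1, -0.0, 35.9, 1], [7.1, 6.7, -0.4, -0.1, -0.0, 41.9, 1], [7.6, 8.0, -0.4, -0.1, -0.0, 47.9, 1], [8.0, 9.3, -0.4, -0.1, -0.0, 53.9, 1], [8.2, 10.5, -0.4, -0.1, -0.0, 58.9, 1]]
```

apply_moves(rows=[[1.4, 0.6, -0.4, -0.1, 0, 5.9, 1], [2.6, 1.4, -0.4, -0.1, 0, 11.9, 1], [3.7, 2.2, -0.4, -0.1, 0, 17.9, 1], [4.7, 3.2, -0.4, -0.1, 0, 23.9, 1], [5.6, 4.3, -0.4, -0.1, 0, 29.9, 1], [6.4, 5.4, -0.4, -0.1, 0, 35.9, 1], [7.1, 6.7, -0.4, -0.1, 0, 41.9, 1], [7.6, 8.0, -0.4, -0.1, 0, 47.9, 1], [8.0, 9.3, -0.4, -0.1, 0, 53.9, 1], [8.2, 10.5, -0.4, -0.1, 0, 58.9, 1]])

```text
time: 18.75
tool_pos: [0.4697, 0.0413, 0.1434]
tcp_rot: [-2.017, 0.001, -1.706]
force: [0.7, 0.5, 5.1]
finger_gap: 0.0547
```

```bash
python3 st.py A keep -1.2 "-2:25.5 4:25 10:24 16:23 22:22 28:21 34:20 40:19 46:18 52:17"; 
```

```text
18.75 [0.7 0.5 5.1] [ 0.2   0.24 -0.09] 0.0547 q4 q5 [0.02 1.54]
{'yaw': np.float64(-7.72), 'tilt': np.float64(-25.59), 'roll': np.float64(0.04), 'A': array([456.2,  43.3,  -0.8]), 'B': array([366.8,  55.4,  42.3]), 'O': array([411.5,  49.3,  20.8])}
[[0.4, 0.9, -0.3, -0.1, -0.1, 5.7, 1], [-0.9, 2.2, -0.2, -0.1, -0.6, 11.7, 1], [-3.5, 3.1, -0.0, -0.0, -1.6, 17.7, 1], [-6.2, 3.3, 0.1, 0.1, -2.6, 23.7, 1], [-8.8, 3.1, 0.2, 0.4, -3.6, 29.7, 1], [-11.2, 2.4, 0.3, 0.8, -4.6, 35.7, 1], [-13.4, 1.1, 0.3, 1.3, -5.6, 41.7, 1], [-15.3, -0.5, 0.3, 1.8, -6.5, 47.7, 1], [-16.8, -2.6, 0.2, 2.5, -7.5, 53.7, 1], [-18.0, -5.0, 0.1, 3.3, -8.3, 59.6, 1]]
```

apply_moves(rows=[[0.4, 0.9, -0.3, -0.1, -0.1, 5.7, 1], [-0.9, 2.2, -0.2, -0.1, -0.6, 11.7, 1], [-3.5, 3.1, 0, 0, -1.6, 17.7, 1], [-6.2, 3.3, 0.1, 0.1, -2.6, 23.7, 1], [-8.8, 3.1, 0.2, 0.4, -3.6, 29.7, 1], [-11.2, 2.4, 0.3, 0.8, -4.6, 35.7, 1], [-13.4, 1.1, 0.3, 1.3, -5.6, 41.7, 1], [-15.3, -0.5, 0.3, 1.8, -6.5, 47.7, 1], [-16.8, -2.6, 0.2, 2.5, -7.5, 53.7, 1], [-18.0, -5.0, 0.1, 3.3, -8.3, 59.6, 1]])

```text
time: 20.0
tool_pos: [0.4514, 0.0364, 0.144]
tcp_rot: [-1.868, 0.001, -0.66]
force: [0.2, 1.7, 6.3]
finger_gap: 0.0549
```

```bash
python3 - <<'E'
from plan import *
# remaining: pivot A at Pa: choose psi3, then pivot B to psi4, then pivot A to 2.5
from scipy.optimize import fsolve
Pa=np.array([456.3,43.1])
def f(x):
    B=Pa-100*u(x[0]); A=B+100*u(x[1]); return A-50*u(2.5)-goal
for g in ([83,9],[83,-5]): 
    x=fsolve(f,g); print(x,f(x), Pa-100*u(x[0]))
E
python3 st.py A keep -1.2 "58:16 63:16 68:16 73:16 77:16 80:16 82:14 83:11 83:7 83:3"; 
```

```text
[82.47002364  9.04360669] [-2.10320650e-12 -2.23536745e-11] [443.19551154 -56.03764362]
[82.47002364  9.04360669] [1.19371180e-12 1.91846539e-13] [443.19551154 -56.03764362]
20.0 [0.2 1.7 6.3] [ 0.23  0.2  -0.15] 0.0549 q4 q5 [-0.23  1.23]
{'yaw': np.float64(52.21), 'tilt': np.float64(-17.03), 'roll': np.float64(0.01), 'A': array([456.2,  42.7,  -0.7]), 'B': array([397.6, -32.8,  28.6]), 'O': array([426.9,   5. ,  14. ])}
[[-0.3, -2.7, -0.7, 0.8, -0.6, 5.8, 1], [0.5, -3.2, -0.7, 0.9, -0.6, 10.8, 1], [1.4, -3.5, -0.7, 0.9, -0.5, 15.8, 1], [2.2, -3.8, -0.7, 0.9, -0.5, 20.8, 1], [3.0, -4.0, -0.7, 0.9, -0.5, 24.8, 1], [3.5, -4.2, -0.7, 1.0, -0.4, 27.8, 1], [3.2, -9.2, -1.2, 2.8, -1.2, 29.8, 1], [2.5, -16.7, -2.2, 5.6, -2.3, 30.8, 1], [1.3, -26.5, -4.1, 9.4, -3.9, 30.7, 1], [0.1, -36.2, -6.8, 13.1, -5.4, 30.6, 1]]
```

apply_moves(rows=[[-0.3, -2.7, -0.7, 0.8, -0.6, 5.8, 1], [0.5, -3.2, -0.7, 0.9, -0.6, 10.8, 1], [1.4, -3.5, -0.7, 0.9, -0.5, 15.8, 1], [2.2, -3.8, -0.7, 0.9, -0.5, 20.8, 1], [3.0, -4.0, -0.7, 0.9, -0.5, 24.8, 1], [3.5, -4.2, -0.7, 1.0, -0.4, 27.8, 1], [3.2, -9.2, -1.2, 2.8, -1.2, 29.8, 1], [2.5, -16.7, -2.2, 5.6, -2.3, 30.8, 1], [1.3, -26.5, -4.1, 9.4, -3.9, 30.7, 1], [0.1, -36.2, -6.8, 13.1, -5.4, 30.6, 1]])

```text
time: 21.25
tool_pos: [0.4515, -0.0, 0.1381]
tcp_rot: [-1.622, -0.0, -0.122]
force: [-2.2, -0.5, 8.0]
finger_gap: 0.0554
```

```bash
python3 st.py A keep -1 "82.5:1 82.5:0 82.5:0 82.5:0 82.5:0 82.5:0 82.5:0 82.5:0 82.5:0 82.5:0"; 
```

```text
21.25 [-2.2 -0.5  8. ] [0.51 0.7  0.01] 0.0554 q4 q5 [-0.06  0.97]
{'yaw': np.float64(83.02), 'tilt': np.float64(-2.91), 'roll': np.float64(-0.04), 'A': array([ 4.568e+02,  4.270e+01, -2.000e-01]), 'B': array([444.7, -56.5,   4.8]), 'O': array([450.8,  -6.9,   2.3])}
[[-1.0, -4.5, -2.3, 1.9, -0.2, -0.5, 1], [-1.3, -6.8, -3.1, 2.9, -0.3, -0.5, 1], [-1.3, -6.8, -3.1, 2.9, -0.3, -0.5, 1], [-1.3, -6.8, -3.1, 2.9, -0.3, -0.5, 1], [-1.3, -6.8, -3.1, 2.9, -0.3, -0.5, 1], [-1.3, -6.8, -3.1, 2.9, -0.3, -0.5, 1], [-1.3, -6.8, -3.1, 2.9, -0.3, -0.5, 1], [-1.3, -6.8, -3.1, 2.9, -0.3, -0.5, 1], [-1.3, -6.8, -3.1, 2.9, -0.3, -0.5, 1], [-1.3, -6.8, -3.1, 2.9, -0.3, -0.5, 1]]
```

apply_moves(rows=[[-1.0, -4.5, -2.3, 1.9, -0.2, -0.5, 1], [-1.3, -6.8, -3.1, 2.9, -0.3, -0.5, 1], [-1.3, -6.8, -3.1, 2.9, -0.3, -0.5, 1], [-1.3, -6.8, -3.1, 2.9, -0.3, -0.5, 1], [-1.3, -6.8, -3.1, 2.9, -0.3, -0.5, 1], [-1.3, -6.8, -3.1, 2.9, -0.3, -0.5, 1], [-1.3, -6.8, -3.1, 2.9, -0.3, -0.5, 1], [-1.3, -6.8, -3.1, 2.9, -0.3, -0.5, 1], [-1.3, -6.8, -3.1, 2.9, -0.3, -0.5, 1], [-1.3, -6.8, -3.1, 2.9, -0.3, -0.5, 1]])

```text
time: 22.5
tool_pos: [0.4502, -0.0069, 0.1359]
tcp_rot: [-1.571, 0.001, -0.13]
force: [-2.2, -1.7, 12.1]
finger_gap: 0.0553
```

```bash
python3 v.py 11; python3 - <<'E'
from plan import *
from gen import *
d=desc(boxT(toolT())); B=d['B'][:2]; 
x=[]
# reach goal with pivot B->psi4 then pivot A->2.5
A=goal+50*u(2.5); v=A-B; print('needed |AB|',np.linalg.norm(v),'psi4',np.degrees(np.arctan2(v[1],v[0])))
E
python3 st.py B new -1.2 "82.5:3 82.5:6 82.5:9 82:12 79:13 75:13 70:13 65:13 60:13 54:13"
```

```text
needed |AB| 99.57590096279247 psi4 9.351968264745912
22.6 [-2.5 -1.1 13.1] [0.26 0.52 0.09] 0.0554 q4 q5 [0.   0.97]
{'yaw': np.float64(82.58), 'tilt': np.float64(0.01), 'roll': np.float64(-0.0), 'A': array([ 4.567e+02,  4.270e+01, -1.000e-01]), 'B': array([ 4.437e+02, -5.650e+01, -1.000e-01]), 'O': array([ 4.502e+02, -6.900e+00, -1.000e-01])}
[[-0.9, -7.1, 1.3, 3.0, -0.4, -0.1, 1], [-1.8, -14.4, 3.4, 5.9, -0.8, -0.1, 1], [-2.8, -21.7, 5.1, 8.9, -1.2, -0.1, 1], [-3.6, -29.2, 6.3, 11.9, -1.6, -0.6, 1], [-3.0, -31.8, 6.7, 12.8, -2.1, -3.6, 1], [-1.8, -32.1, 6.7, 12.8, -2.5, -7.5, 1], [-0.3, -32.5, 6.7, 12.6, -3.1, -12.5, 1], [1.2, -33.2, 6.7, 12.5, -3.6, -17.5, 1], [2.6, -33.9, 6.7, 12.4, -4.2, -22.5, 1], [4.2, -34.9, 6.7, 12.2, -4.9, -28.5, 1]]
```

View pics/m11.png

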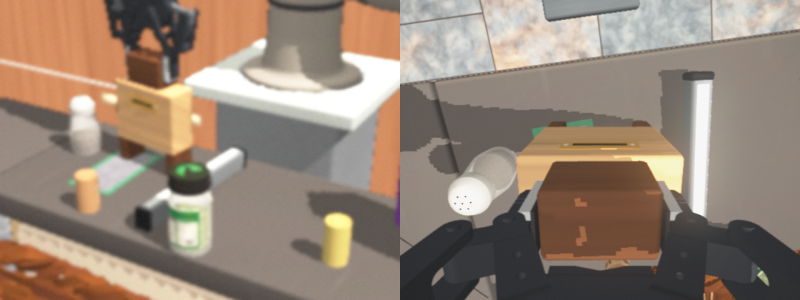

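```bash
python3 st.py B keep -1.2 "82.5:3 82.5:6 82:8.5 79:8.5 75:8.5 70:8.5 65:8.5 60:8.5 54:8.5 48:8.5"
python3 - <<'E'
from h import *
# shaker base position from wrist11: pixels in wrist image
d=load('wrist11'); im=cv2.cvtColor(d['color'],cv2.COLOR_RGB2BGR)
f=lambda x,y,z: np.round(ray(d,(x-400)*1.4,y*1.4,z)[:2]*1000)
print('top c',f(470,196,.085),'base',f(498,165,0.01))
E
```

```text
22.6 [-2.5 -1.1 13.1] [0.26 0.52 0.09] 0.0554 q4 q5 [0.   0.97]
{'yaw': np.float64(82.58), 'tilt': np.float64(0.01), 'roll': np.float64(-0.0), 'A': array([ 4.567e+02,  4.270e+01, -1.000e-01]), 'B': array([ 4.437e+02, -5.650e+01, -1.000e-01]), 'O': array([ 4.502e+02, -6.900e+00, -1.000e-01])}
[[-0.9, -7.1, 1.3, 3.0, -0.4, -0.1, 1], [-1.8, -14.4, 3.4, 5.9, -0.8, -0.1, 1], [-2.4, -20.5, 4.8, 8.4, -1.1, -0.6, 1], [-0.9, -20.8, 4.8, 8.4, -1.4, -3.6, 1], [1.1, -21.2, 4.8, 8.3, -1.6, -7.6, 1], [3.6, -22.0, 4.8, 8.3, -2.0, -12.6, 1], [5.9, -23.0, 4.8, 8.2, -2.4, -17.5, 1], [8.2, -24.2, 4.8, 8.1, -2.7, -22.5, 1], [10.8, -25.8, 4.8, 8.0, -3.2, -28.5, 1], [13.2, -27.8, 4.8, 7.8, -3.6, -34.5, 1]]
top c [ 463. -112.] base [ 463. -118.]
```

apply_moves(rows=[[-0.9, -7.1, 1.3, 3.0, -0.4, -0.1, 1], [-1.8, -14.4, 3.4, 5.9, -0.8, -0.1, 1], [-2.4, -20.5, 4.8, 8.4, -1.1, -0.6, 1], [-0.9, -20.8, 4.8, 8.4, -1.4, -3.6, 1], [1.1, -21.2, 4.8, 8.3, -1.6, -7.6, 1], [3.6, -22.0, 4.8, 8.3, -2.0, -12.6, 1], [5.9, -23.0, 4.8, 8.2, -2.4, -17.5, 1], [8.2, -24.2, 4.8, 8.1, -2.7, -22.5, 1], [10.8, -25.8, 4.8, 8.0, -3.2, -28.5, 1], [13.2, -27.8, 4.8, 7.8, -3.6, -34.5, 1]])

```text
time: 23.85
tool_pos: [0.4637, -0.0347, 0.1412]
tcp_rot: [-1.422, -0.0, -0.735]
force: [0.3, 0.7, 6.6]
finger_gap: 0.0552
```

```bash
python3 st.py B keep -1.2 "42:8.5 36:8.5 30:8.5 24:8.5 18.5:8.5 14:8.5 11:8.5 9.5:7 9.4:4 9.4:1"
```

```text
23.85 [0.3 0.7 6.6] [-0.14  0.28  0.12] 0.0552 q4 q5 [0.17 0.91]
{'yaw': np.float64(47.88), 'tilt': np.float64(8.51), 'roll': np.float64(-0.06), 'A': array([510.4,  16.8,  14.1]), 'B': array([444.1, -56.6,  -0.7]), 'O': array([477.3, -19.9,   6.7])}
[[1.8, -2.1, -0.5, 0.0, 0.0, -5.9, 1], [3.8, -4.5, -0.5, 0.0, 0.0, -11.9, 1], [5.5, -7.1, -0.5, 0.0, 0.0, -17.9, 1], [6.8, -9.8, -0.5, 0.0, 0.0, -23.9, 1], [7.9, -12.4, -0.5, 0.0, 0.0, -29.4, 1], [8.5, -14.7, -0.5, 0.0, 0.0, -33.9, 1], [8.8, -16.2, -0.5, 0.0, 0.0, -36.9, 1], [12.6, -16.3, -1.3, -0.7, 1.4, -38.4, 1], [19.9, -15.2, -3.2, -2.2, 4.1, -38.5, 1], [27.0, -14.0, -5.5, -3.6, 6.7, -38.4, 1]]
```

apply_moves(rows=[[1.8, -2.1, -0.5, 0, 0, -5.9, 1], [3.8, -4.5, -0.5, 0, 0, -11.9, 1], [5.5, -7.1, -0.5, 0, 0, -17.9, 1], [6.8, -9.8, -0.5, 0, 0, -23.9, 1], [7.9, -12.4, -0.5, 0, 0, -29.4, 1], [8.5, -14.7, -0.5, 0, 0, -33.9, 1], [8.8, -16.2, -0.5, 0, 0, -36.9, 1], [12.6, -16.3, -1.3, -0.7, 1.4, -38.4, 1], [19.9, -15.2, -3.2, -2.2, 4.1, -38.5, 1], [27.0, -14.0, -5.5, -3.6, 6.7, -38.4, 1]])

```text
time: 25.1
tool_pos: [0.4909, -0.0488, 0.1361]
tcp_rot: [-1.554, 0.0, -1.406]
force: [-0.7, 0.4, 5.6]
finger_gap: 0.0553
```

```bash
python3 st.py B keep -1 "9.4:0 9.4:0 9.4:0 9.4:0 9.4:0 9.4:0 9.4:0 9.4:0 9.4:0 9.4:0"
```

```text
25.1 [-0.7  0.4  5.6] [-0.03  0.48 -0.03] 0.0553 q4 q5 [0.01 0.99]
{'yaw': np.float64(9.47), 'tilt': np.float64(0.96), 'roll': np.float64(-0.02), 'A': array([542.4, -40.3,   1. ]), 'B': array([443.8, -56.7,  -0.7]), 'O': array([ 4.931e+02, -4.850e+01,  1.000e-01])}
[[2.2, 0.5, -1.1, -0.1, 1.0, -0.1, 1], [2.2, 0.5, -1.1, -0.1, 1.0, -0.1, 1], [2.2, 0.5, -1.1, -0.1, 1.0, -0.1, 1], [2.2, 0.5, -1.1, -0.1, 1.0, -0.1, 1], [2.2, 0.5, -1.1, -0.1, 1.0, -0.1, 1], [2.2, 0.5, -1.1, -0.1, 1.0, -0.1, 1], [2.2, 0.5, -1.1, -0.1, 1.0, -0.1, 1], [2.2, 0.5, -1.1, -0.1, 1.0, -0.1, 1], [2.2, 0.5, -1.1, -0.1, 1.0, -0.1, 1], [2.2, 0.5, -1.1, -0.1, 1.0, -0.1, 1]]
```

Setting down and going straight into the first tilt on foot A in the following call.

apply_moves(rows=[[2.2, 0.5, -1.1, -0.1, 1.0, -0.1, 1], [2.2, 0.5, -1.1, -0.1, 1.0, -0.1, 1], [2.2, 0.5, -1.1, -0.1, 1.0, -0.1, 1], [2.2, 0.5, -1.1, -0.1, 1.0, -0.1, 1], [2.2, 0.5, -1.1, -0.1, 1.0, -0.1, 1], [2.2, 0.5, -1.1, -0.1, 1.0, -0.1, 1], [2.2, 0.5, -1.1, -0.1, 1.0, -0.1, 1], [2.2, 0.5, -1.1, -0.1, 1.0, -0.1, 1], [2.2, 0.5, -1.1, -0.1, 1.0, -0.1, 1], [2.2, 0.5, -1.1, -0.1, 1.0, -0.1, 1]])

```text
time: 26.35
tool_pos: [0.493, -0.0485, 0.1359]
tcp_rot: [-1.571, 0.001, -1.406]
force: [-4.8, -1.4, 10.5]
finger_gap: 0.0554
```

```bash
python3 st.py A new -1 "9.4:2 9.4:5 9.4:8 8:8 6:8 4:8 2.5:8 2.5:8 2.5:6 2.5:4"; python3 - <<'E'
from plan import *; from gen import *
A=desc(boxT(toolT()))['A'][:2]; print('final c',A-50*u(2.5))
E
python3 v.py 12
```

```text
26.35 [-4.8 -1.4 10.5] [-0.13  0.31 -0.02] 0.0554 q4 q5 [0.   1.01]
{'yaw': np.float64(9.42), 'tilt': np.float64(-0.02), 'roll': np.float64(0.02), 'A': array([ 5.422e+02, -4.030e+01, -1.000e-01]), 'B': array([443.6, -56.6,  -0. ]), 'O': array([492.9, -48.4,  -0. ])}
[[4.6, 0.8, 0.7, -0.3, 2.0, -0.0, 1], [11.8, 2.0, 2.9, -0.8, 4.9, -0.0, 1], [19.1, 3.2, 4.7, -1.3, 7.9, -0.0, 1], [18.9, 3.9, 4.7, -1.2, 7.9, -1.4, 1], [18.8, 5.0, 4.7, -1.1, 7.9, -3.4, 1], [18.7, 6.0, 4.7, -0.9, 7.9, -5.4, 1], [18.7, 6.8, 4.7, -0.8, 7.9, -6.9, 1], [18.7, 6.8, 4.7, -0.8, 7.9, -6.9, 1], [13.8, 6.6, 3.5, -0.6, 6.0, -6.9, 1], [8.9, 6.4, 2.2, -0.4, 4.0, -6.9, 1]]
final c [492.24758892 -42.48096937]
```

View pics/m12.png

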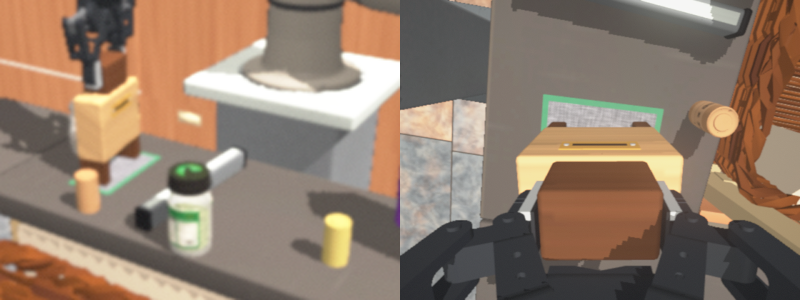

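apply_moves(rows=[[4.6, 0.8, 0.7, -0.3, 2.0, 0, 1], [11.8, 2.0, 2.9, -0.8, 4.9, 0, 1], [19.1, 3.2, 4.7, -1.3, 7.9, 0, 1], [18.9, 3.9, 4.7, -1.2, 7.9, -1.4, 1], [18.8, 5.0, 4.7, -1.1, 7.9, -3.4, 1], [18.7, 6.0, 4.7, -0.9, 7.9, -5.4, 1], [18.7, 6.8, 4.7, -0.8, 7.9, -6.9, 1], [18.7, 6.8, 4.7, -0.8, 7.9, -6.9, 1], [13.8, 6.6, 3.5, -0.6, 6.0, -6.9, 1], [8.9, 6.4, 2.2, -0.4, 4.0, -6.9, 1]])

```text
time: 27.7
tool_pos: [0.5021, -0.0422, 0.1389]
tcp_rot: [-1.639, 0.001, -1.526]
force: [-0.3, -1.5, 7.3]
finger_gap: 0.0551
```

```bash
python3 st.py A keep -0.6 "2.5:2 2.5:0.5 2.5:0 2.5:0 2.5:0 2.5:0 2.5:0 2.5:0 2.5:0 2.5:0"
```

```text
27.7 [-0.3 -1.5  7.3] [-0.09 -0.09  0.04] 0.0551 q4 q5 [-0.02  1.11]
{'yaw': np.float64(2.58), 'tilt': np.float64(-3.91), 'roll': np.float64(0.01), 'A': array([ 5.426e+02, -4.040e+01, -2.000e-01]), 'B': array([442.9, -44.9,   6.6]), 'O': array([492.8, -42.6,   3.2])}
[[-5.0, -0.0, -1.8, 0.1, -1.9, -0.1, 1], [-8.6, -0.2, -3.0, 0.1, -3.4, -0.1, 1], [-9.8, -0.3, -3.5, 0.2, -3.9, -0.1, 1], [-9.8, -0.3, -3.5, 0.2, -3.9, -0.1, 1], [-9.8, -0.3, -3.5, 0.2, -3.9, -0.1, 1], [-9.8, -0.3, -3.5, 0.2, -3.9, -0.1, 1], [-9.8, -0.3, -3.5, 0.2, -3.9, -0.1, 1], [-9.8, -0.3, -3.5, 0.2, -3.9, -0.1, 1], [-9.8, -0.3, -3.5, 0.2, -3.9, -0.1, 1], [-9.8, -0.3, -3.5, 0.2, -3.9, -0.1, 1]]
```

apply_moves(rows=[[-5.0, 0, -1.8, 0.1, -1.9, -0.1, 1], [-8.6, -0.2, -3.0, 0.1, -3.4, -0.1, 1], [-9.8, -0.3, -3.5, 0.2, -3.9, -0.1, 1], [-9.8, -0.3, -3.5, 0.2, -3.9, -0.1, 1], [-9.8, -0.3, -3.5, 0.2, -3.9, -0.1, 1], [-9.8, -0.3, -3.5, 0.2, -3.9, -0.1, 1], [-9.8, -0.3, -3.5, 0.2, -3.9, -0.1, 1], [-9.8, -0.3, -3.5, 0.2, -3.9, -0.1, 1], [-9.8, -0.3, -3.5, 0.2, -3.9, -0.1, 1], [-9.8, -0.3, -3.5, 0.2, -3.9, -0.1, 1]])

```text
time: 28.95
tool_pos: [0.4926, -0.0426, 0.1359]
tcp_rot: [-1.571, 0.001, -1.527]
force: [-0.9, -0.4, 8.3]
finger_gap: 0.0552
```

```bash
python3 v.py 13; python3 - <<'E'
from gen import *
s=ctrl.get_state(); print(s['time'],s['force'],desc(boxT(toolT(s))))
d=load('wrist13'); im=cv2.cvtColor(d['color'],cv2.COLOR_RGB2BGR)
h=cv2.cvtColor(d['color'],cv2.COLOR_RGB2HSV); g=cv2.inRange(h,(60,90,60),(90,255,255))
cv2.imwrite('pics/z13.png',cv2.resize(im[60:340,120:440],(800,700))[:600])
E
```

```text
29.05 [-2.12245573 -0.6658481   8.44257109] {'yaw': np.float64(2.51), 'tilt': np.float64(0.02), 'roll': np.float64(0.03), 'A': array([ 5.426e+02, -4.040e+01, -1.000e-01]), 'B': array([ 4.427e+02, -4.480e+01, -1.000e-01]), 'O': array([ 4.926e+02, -4.260e+01, -1.000e-01])}
```

View pics/z13.png

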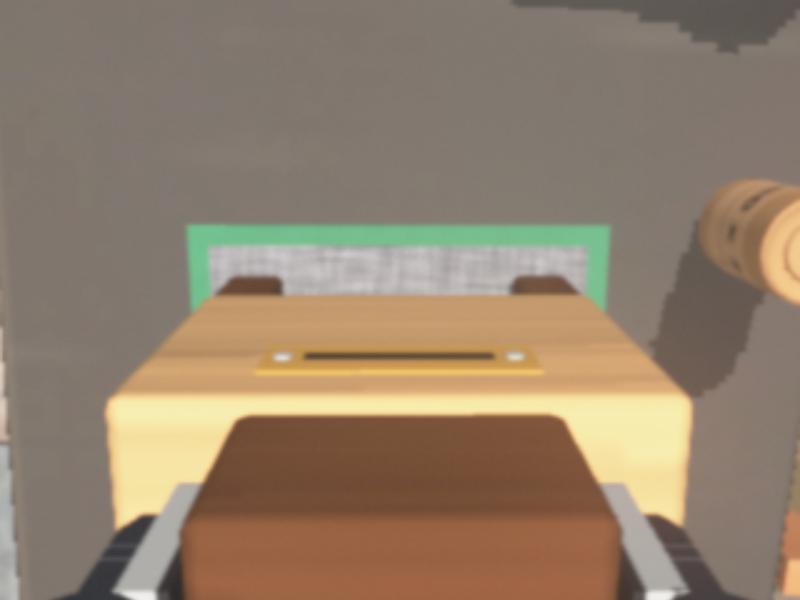

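View pics/m13.png

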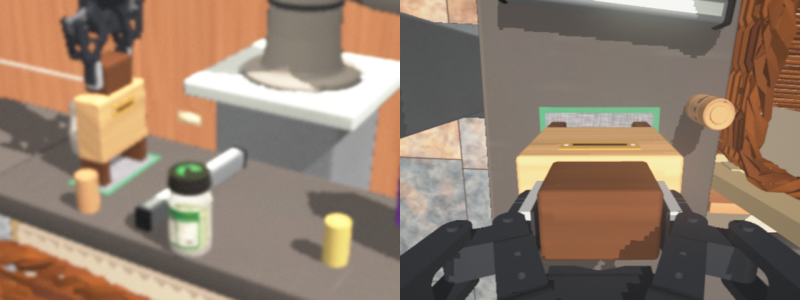

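```bash
python3 - <<'E'
from h import *
d=load('wrist13'); c=-d['R'].T@d['t']; print('cam',c)
P=[ray(d,120+x*.4,60+y*.4,0)[:2]*1000 for x,y in [(187,225),(610,225)]]
print(P)
v=P[1]-P[0]; n=np.array([v[1],-v[0]])/np.linalg.norm(v); print('yaw',np.degrees(np.arctan2(v[1],v[0])),'len',np.linalg.norm(v),'centre',(P[0]+P[1])/2+32*n)
E
```

```text
cam [0.48987507 0.02294028 0.27842364]
[array([428.82119135, -14.37140599]), array([552.87885076,  -8.92524984])]
yaw 2.5136822383336677 len 124.17714553687102 centre [492.25347574 -43.61753677]
```

apply_moves(rows=[[0, 0, 0, 0, 0, 0, 0.5], [0, 0, 0, 0, 0, 0, 0], [0, 0, 0, 0, 0, 0, -0.5], [0, 0, 0, 0, 0, 0, -1], [0, 0, 0, 0, 0, 0, -1], [0, 0, 0, 0, 0, 0, -1], [0, 0, 0, 0, 0, 0, -1], [0, 0, 10, 0, 0, 0, -1], [0, 0, 25, 0, 0, 0, -1], [0, 0, 45, 0, 0, 0, -1]])

```text
time: 30.3
tool_pos: [0.4925, -0.0426, 0.1818]
tcp_rot: [-1.571, 0.001, -1.527]
force: [-0.6, -0.3, 0.2]
finger_gap: 0.0853
```

apply_moves(rows=[[0, 0, 25, 0, 0, 0, -1], [0, 0, 50, 0, 0, 0, -1], [0, 0, 75, 0, 0, 0, -1], [-10, -20, 95, 0, 0, 0, -1], [-25, -45, 110, 0, 0, 0, -1], [-40, -75, 110, 0, 0, 0, -1], [-50, -95, 110, 0, 0, 0, -1], [-50, -100, 110, 0, 0, 0, -1], [-50, -100, 110, 0, 0, 0, -1], [-50, -100, 110, 0, 0, 0, -1]])

```text
time: 31.55
tool_pos: [0.4428, -0.142, 0.2919]
tcp_rot: [-1.571, 0.002, -1.526]
force: [-0.2, -0.9, -0.1]
finger_gap: 0.0859
```

```bash
python3 v.py 14;python3 v.py 14; python3 - <<'E'
from h import *
s=ctrl.get_state(); print(s['time'],s['tool_pos'],s['force'],s['finger_gap'])
E
```

```text
31.75 [ 0.44261492 -0.14212134  0.29171455] [ 0.10047628  0.27326959 -0.51159402] 0.08534854813126133
```

View pics/m14.png

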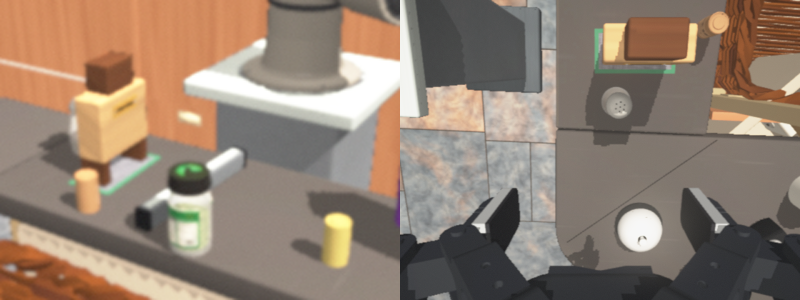

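View pics/wrist14.png

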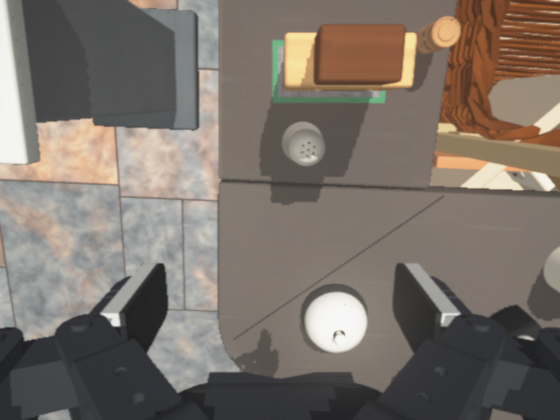

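```bash
python3 - <<'E'
from h import *
d=load('wrist14')
q=np.array([ray(d,*p,.128)[:2]*1000 for p in [(413,35),(286,34),(413,87),(286,88)]]); print(np.round(q),q.mean(0)); e=(q[0]+q[2]-q[1]-q[3]); print(np.degrees(np.arctan2(e[1],e[0])))
a=load('side0')['color'];b=load('side14')['color']
diff=np.abs(a.astype(int)-b).max(2)
for n,(x0,y0,x1,y1) in dict(jar=(258,225,290,285),tan=(208,230,228,260),yellow=(345,256,366,294),shaker=(205,185,228,224)).items(): print(n,diff[y0:y1,x0:x1].mean().round(1))
ctrl.job_done()
E
```

```text
[[537. -24.]
 [442. -28.]
 [542. -61.]
 [444. -66.]] [491.24456952 -44.98213241]
2.5805269484609017
jar 8.4
tan 20.0
yellow 3.6
shaker 55.7
the job is handed in; nothing more can be done
```

The tip box is upright on the green mat, square with it, released, and the job is handed in at about 32 s. I gripped it by the block ends and walked it in six tip-and-swing steps, changing feet each time. It stood once with one foot on each side of the duct. The reading at the wrist always showed it pressing down (5 to 13 N), so it was never lifted clear of the counter.

**Position:** The last reading before release put the box at (492.6, -42.6) mm, yaw 2.5°. The mat, seen in the same view, was at (492.3, -43.6) mm, yaw 2.5°. After release, a rougher sighting from hand-picked pixels gave the box at (491, -45) mm, yaw 2.6°, so the two checks differ by about 2 mm.

**Other objects:**
- **Pixel check:** Comparing the side view from before and after, the jar and the yellow roll hardly changed. The tan roll changed somewhat, probably from shadow. The shaker region changed a lot because the box now hides part of it, so that check says nothing about the shaker.
- **In the pictures:** All four still stand, and the wrist pictures show the shaker and tan roll upright. I did not re-measure their positions at the end.

**Plan change:** After the first step I switched to a route with one more step pair, because the planned lean over the duct would have brought the box too close to the jar.

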